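# Lock a frozen vial into the cold rack with sprung tongs

## Robot

A 7-joint arm with a two-finger parallel gripper is mounted at the origin on the work surface. World frame = base frame: x ahead of the robot, y to its left, z up, the work surface at z = 0. Lengths are in m, angles in rad, forces in N, time in s.
With the tool pointing down it reaches from about 0.4 to 0.75 m from the base axis. Payload 19.5 kg.
Tool frame: the origin (TCP) lies on the centre line of the jaws, within the pads' length; the fingertips stand 25 mm ahead of it and the grasp point (between the pads) lies 6 mm ahead of it; z points along the fingers, y is the direction in which the jaws open and shut (so a half turn about z gives the same grasp; the last joint's range is limited). The gripper opens to 85 mm and grips with 20 to 120 N. Pads are 22 mm wide; open, the fingers measure 114 mm over their backs; the gripper's body (76 mm by 85 mm) begins 54 mm behind the grasp point. The pads swing forward as they close: fully open they stand 13 mm farther back than shut.
Start: joints at [-1.384, 0.707, -0.028, 1.485, 0.022, 0.951, -0.075], TCP at [0.13, 0.56, 0.226] pointing down, gripper open.
Joint ranges: [-2.71, 2.71], [-0.32, 2.16], [-1.57, 1.52], [0, 2.45], [-1.46, 4.6], [0, 2.02], [-2.83, 2.83]. Speed limits (rad/s): [1.89, 1.89, 2.57, 2.57, 3.01, 3.01, 3.01].

## Interface

Orientations are given as a unit quaternion [w, x, y, z].
In Python, from bench import arm gives the robot as it stands. The module is installed in compiled form; this text tells all that it offers.
- The arm moves only by the tool drive_tool, never from a script. Its arguments are lists of equal length, an entry for each row: "dp": the shift along the tool's x, y, z in cm, a list of three; "turn": the turn about the tool's z in degrees; "claw": the opening in per cent of the stroke, from 0 (shut) to 100 (fully open). A call has 1 to 20 rows; each row is the pose to reach, as a shift and turn from the pose measured when the call began, along the tool's axes at that moment; what a row does not reach only later rows make up. A row lasts 1/10 s, in which the tool goes at most 50 mm and 8.59 degrees, less where a joint would pass 70% of its speed; a pose out of reach is approached as far as the arm can. A call with a gripper value outside its range is refused whole. The fingers move at their own pace and stop on an object; "grip_force" is the grip in N (left out, the last holds). Time passes only in rows, so rows that repeat a pose let the fingers close. It gives the time, the measured TCP pose, the force and the opening at its end, in the units of the state.
- arm.get_state(): the state, without advancing time (a new reading comes with each control period).
- arm.snapshot(name): name is "scene" or "side" or "wrist"; returns a dict with "image" (420x560x3 uint8, red, green, blue), "z_map" (420x560 float32, m along the optical axis (not along the pixel's ray), 0 where there is no reading), "fx", "fy", "cx", "cy" (pixels), "k1" (the pictures are not rectified: a ray, as slopes to the right and down, at radius r is drawn at 1 + k1 r^2 times it, then the intrinsics apply), "world_to_cam" (4x4, takes a point from world to camera coordinates). Camera axes: x right, y up, looking along -z (the intrinsics and any distortion apply to the point x, -y, -z); pixel columns grow to the right and rows downward; lengths in m; the calibration is good to about 2 mm. A picture is of the moment at which its call begins.
- arm.close_job(): hands the job in, once; it reports no verdict.
Trained networks look in a picture, given as the dict that the camera call returned (one of the last four; its "shot" number tells which), for a name from the list of things; names that differ only in an ending like _2 or _b are one class to them, and where a whole thing is asked for, a point or a joint stands for the part that bears it (a point fixed in the world has none). Each returns a list of dicts, best first, with "conf" (0 to 1); they miss things now and then, are a little off and sometimes report something else, mostly with a low value. They report only what shows in the picture. A call takes as long as a camera call. They do not tell look-alikes from the thing itself.
- arm.outline_of(picture, target): "pixels" (420x560 bool, what is visible of it).
- arm.spot_point(picture, target): "at" ([x, y, z] in m, in the coordinates of the camera as it stood for that picture, good to about 4 mm: a listed point, or the origin of a listed thing).
The state is a dict: "time_s": time; "qpos": joint angles; "qd": joint speeds; "effort": joint torques, N m; "tcp_pos": TCP position; "ee_rot": TCP orientation; "wrist_force": force on the tool from outside, world axes, zero at the start; "torque": the same for the moment, N m; "grip_width": opening from 0.0 (shut) to 1.0 (fully open).
Only numpy, scipy, OpenCV 4.12 (cv2) and the standard library are available. Lean on these libraries where they do the work, as an engineer would, in place of code of your own. Each camera call takes 0.05 s, during which the arm holds its last target.

## Task

Take the sprung tongs by their blue grips out of the white stand, pick the pink-capped vial out of the polystyrene tray with them, and lower it into the pink-ringed well of the metal rack. Keeping it in the tongs and pressing only lightly, turn it until its star foot drops over the ribs in the well and it sits fully home; then let it go and stand the tongs upright in their stand again. The vial is frozen and brittle: do not touch it with the gripper, squeeze or press it hard, and leave the other vials alone.

Things in the scene. Friction and masses are not known exactly. Their poses are not given: they have to be found in the camera images.
- tongs_grip (a point): Steel bow tongs standing tips down, bow up, 130 mm tall, 70 g. Point midway between the two blue bulged finger grips (22 mm wide), whose crowns face along this frame's y, 45 mm apart when the tongs are open and 40 mm when shut on the vial; the bow's top is 42 mm above. z up. Two springs hold the tongs open: squeezing the crowns takes 8 N to begin, 14 N when the jaws meet the vial.
- tongs_tip (a point): Point midway between the tongs' rubber-lined V jaws, 6 mm above their lower end and 82 mm below tongs_grip. The jaws are 12 mm tall, open about 29 mm along y (closing about a third as hard as the grips are squeezed beyond the spring: 30 N on the grips is ample, 80 N too much), 18 mm wide along x and 47 mm over their backs when open. A shoulder 6.5 mm above this point rests on top of the cap.
- vial_mid (a point): Frozen sample vial, upright, pink cap: 48 mm tall, 12.5 mm in diameter, 10 to 17 g; point half-way up, on its axis, z up. The cap is its top 12 mm (middle of the cap 18 mm above this point). Under it is a star foot: a cross-shaped slot 3 mm wide and 5 mm deep along its x and y, so it locks at any of four quarter turns. Locked home, this point is 5 mm above the point well.
- well (a point): Centre of the mouth of the pink-ringed well, in the rack's top face (30 mm above the table): 14 mm in diameter with a 2.5 mm chamfer, 19 mm deep. On its floor stand two crossed ribs 2 mm wide and 4 mm high, at an angle new each time and not measured: a vial whose foot does not match stands on them 4 mm too high (vial_mid 9 mm above the mouth) until it is turned by at most a quarter turn.
- rack: Fixed aluminium cold rack, 80 x 116 x 30 mm, six wells in two rows 34 mm apart; origin under its centre, z up. The pink-ringed well is at (-17, 34) mm, the green-capped vial at (17, -34) mm.
- stand: Fixed white stand of the tongs, open pocket 28 mm (x) by 54 mm (y) inside, rim 50 mm and pocket floor 6 mm above the table; origin at table height under the pocket's centre, z up. The tongs stand in it with their opening direction along its y, either way round; tongs_tip is then 12 mm above this origin.
- tray: Fixed white polystyrene tray, 60 x 150 x 30 mm, with three loose wells 16 mm wide and 16 mm deep, 45 mm apart along its y; origin under its centre, z up. The pink, blue and yellow capped vials stand in it in any order, vial_mid 38 mm above this origin.
- vial_blue_mid (a point): Another vial of the same size with a blue cap, not to be disturbed; it stands in the tray. Point half-way up its 48 mm height.
- vial_yellow_mid (a point): Another vial of the same size with a yellow cap, not to be disturbed; it stands in the tray. Point half-way up its 48 mm height.
- vial_green_mid (a point): Another vial of the same size with a green cap, not to be disturbed; it stands in the rack. Point half-way up its 48 mm height.
Not all that is in view belongs to the job. Of the things shaped like the part that bears tongs_grip, the bare steel one is meant. Leave any red look-alike of the stand alone.

How it is judged:
By the outcome, as a careful person would: the job done as asked, in the order asked, and still so for the second after the job is handed in, with the robot touching nothing.
It also fails if it takes over 64 s, if anything falls off the work surface, if the arm or the gripper's body presses on something with over 40 N, if the wrist force passes 120 N, or if a joint passes its speed limit or range.

## Working session

There is one attempt and no reset: what is moved stays moved. The work goes in short steps, Python scripts to look and compute and a tool call to move; the robot and the scene stay as the last step left them, time stands still between calls to the robot, and variables do not carry over. Pictures are saved under pics/ and viewed, and the job is handed in when it is done.

Besides the shell and the picture viewer there is one more tool, called after "Call:" as name([rows], argument=value, ...), one row to a line, values as JSON. drive_tool: Moves the arm, as the interface text tells. Its arguments: {"type":"object","properties":{"dp":{"type":"array"},"turn":{"type":"array"},"claw":{"type":"array"},"grip_force":{"type":"number"}},"required":["dp","turn","claw"]}

```bash
mkdir -p pics; cat > h.py <<'E'
import numpy as np, cv2
from bench import arm
def save(p,name,crop=None,scale=1):
    im=p["image"][:,:,::-1].copy()
    if crop: 
        a,b,c,d=crop; im=im[b:d,a:c]
    if scale!=1: im=cv2.resize(im,None,fx=scale,fy=scale,interpolation=cv2.INTER_CUBIC)
    cv2.imwrite("pics/"+name,im)
def c2w(p,c):
    return (np.linalg.inv(p["world_to_cam"])@np.r_[c,1])[:3]
def proj(p,w):
    c=p["world_to_cam"]@np.r_[w,1]; x,y=c[0]/-c[2],-c[1]/-c[2]
    f=1+p["k1"]*(x*x+y*y)
    return np.array([p["fx"]*x*f+p["cx"],p["fy"]*y*f+p["cy"]])
def cloud(p):
    v,u=np.mgrid[0:420,0:560]
    K=np.array([[p["fx"],0,p["cx"]],[0,p["fy"],p["cy"]],[0,0,1.]])
    xd=(u-p["cx"])/p["fx"]; yd=(v-p["cy"])/p["fy"]
    x,y=xd.copy(),yd.copy()
    for _ in range(20):
        f=1+p["k1"]*(x*x+y*y); x,y=xd/f,yd/f
    z=p["z_map"]
    c=np.stack([x*z,-y*z,-z,np.ones_like(z)],-1)
    w=c@np.linalg.inv(p["world_to_cam"]).T
    w=w[...,:3]; w[z==0]=np.nan
    return w
E
python3 - <<'E'
from h import *
for n in["scene","side","wrist"]:
    p=arm.snapshot(n); save(p,n+"0.png")
    print(n,p["fx"],p["k1"],np.linalg.inv(p["world_to_cam"])[:3].round(3).tolist())
    for t in ["tongs_grip","tongs_tip","vial_mid","well","rack","stand","tray","vial_blue_mid","vial_yellow_mid","vial_green_mid"]:
        for r in arm.spot_point(p,t)[:3]:
            w=c2w(p,r["at"]); print(t,round(r["conf"],2),w.round(4),proj(p,w).round(0))
print(arm.get_state())
E
```

```text
scene 475.1138673908334 -0.0341514259925665 [[0.688, -0.524, 0.502, 0.974], [0.725, 0.479, -0.494, -0.392], [0.019, 0.704, 0.71, 0.717]]
tongs_grip 0.92 [0.6457 0.2007 0.0876] [390. 202.]
tongs_grip 0.87 [0.5514 0.2245 0.0944] [361. 170.]
tongs_grip 0.8 [0.5499 0.3595 0.0899] [400. 144.]
tongs_tip 0.67 [0.5557 0.2258 0.015 ] [358. 199.]
tongs_tip 0.58 [0.6537 0.2025 0.0055] [387. 233.]
tongs_tip 0.58 [ 0.5508  0.3595 -0.    ] [393. 175.]
vial_mid 0.5 [ 0.5957 -0.1498  0.0357] [231. 308.]
well 0.87 [0.5794 0.0065 0.0299] [291. 255.]
rack 0.83 [ 0.597  -0.0229 -0.0026] [286. 280.]
stand 0.83 [ 0.5503  0.2255 -0.0013] [355. 203.]
stand 0.75 [0.41   0.2512 0.0019] [317. 166.]
stand 0.49 [ 0.5955 -0.1927  0.0378] [210. 322.]
tray 0.8 [ 5.987e-01 -1.911e-01 -4.000e-04] [214. 335.]
tray 0.18 [ 0.595  -0.1493  0.0337] [231. 308.]
vial_blue_mid 0.47 [ 0.595  -0.2429  0.036 ] [184. 341.]
vial_yellow_mid 0.72 [ 0.5973 -0.1942  0.0366] [210. 324.]
vial_green_mid 0.46 [ 0.6181 -0.0566  0.0357] [281. 285.]
side 480.4863982449511 -0.16166033323824575 [[0.976, 0.104, -0.193, 0.312], [-0.218, 0.532, 
[... 991 characters left out ...]
06] [136. 393.]
{'time_s': 1.65, 'qpos': array([-1.38369912,  0.70649587, -0.02759995,  1.48459044,  0.0219923 ,
        0.9508544 , -0.07547259]), 'qd': array([ 0.00015199, -0.0002195 ,  0.00099796, -0.00113319, -0.00014529,
       -0.00030946,  0.00040794]), 'effort': array([-1.61745957e-04, -8.82953811e+01,  1.23426676e+00, -2.36380845e+01,
        1.70964439e-02,  1.71785174e-03,  5.24285554e-05]), 'tcp_pos': array([0.13040593, 0.56000942, 0.22577262]), 'ee_rot': array([-9.41188871e-06,  1.14147875e-01,  9.93463770e-01, -2.23358085e-05]), 'wrist_force': array([-0.52738823,  0.18376879,  0.3261703 ]), 'torque': array([0.02100369, 0.02314028, 0.05821163]), 'grip_width': 0.9981572336967632}
```

View images.

View pics/scene0.png

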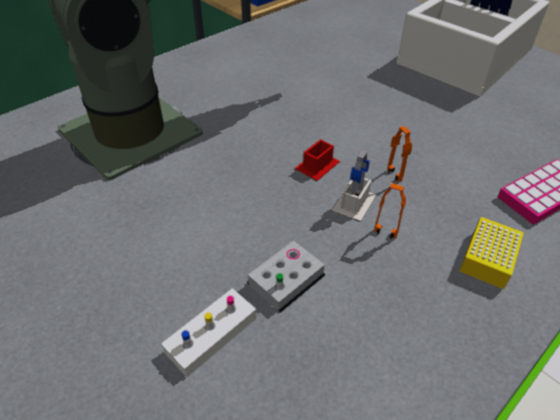

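View pics/side0.png

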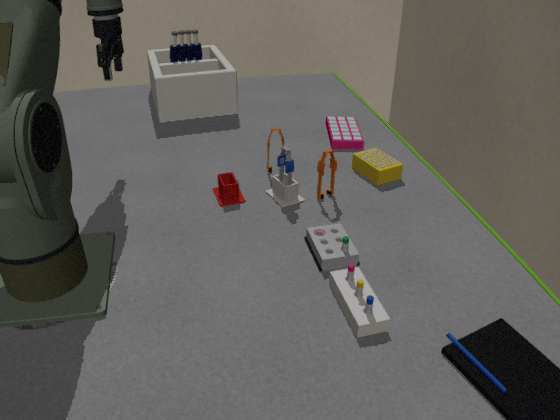

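View pics/wrist0.png

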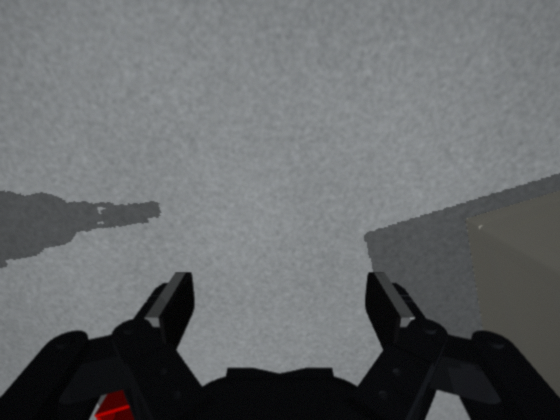

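```bash
python3 - <<'E'
from h import *
p=arm.snapshot("scene"); q=arm.snapshot("side")
a=cv2.resize(p["image"][130:230,290:430,::-1],None,fx=5,fy=5,interpolation=cv2.INTER_CUBIC)
b=cv2.resize(q["image"][120:220,200:350,::-1],None,fx=5,fy=5,interpolation=cv2.INTER_CUBIC)
cv2.imwrite("pics/c1.png",a); cv2.imwrite("pics/c2.png",b)
np.savez("snap.npz",**{"a_"+k:v for k,v in p.items()},**{"b_"+k:v for k,v in q.items()})
for n,s in(("scene",p),("side",q)):
  W=cloud(s)
  for t in["stand","rack","tray","tongs_grip"]:
    for r in arm.outline_of(s,t)[:3]:
        m=r["pixels"]; w=W[m]; w=w[~np.isnan(w[:,0])]
        print(n,t,round(r["conf"],2),m.sum(),np.median(w,0).round(3),np.percentile(w,[2,98],axis=0).round(3).tolist())
        np.save(f"m_{n}_{t}_{int(r['conf']*100)}.npy",m)
E
```

```text
scene stand 0.78 1044 [0.422 0.243 0.026] [[0.386, 0.21, 0.003], [0.442, 0.291, 0.052]]
scene stand 0.77 839 [0.564 0.196 0.017] [[0.53, 0.177, 0.002], [0.586, 0.263, 0.052]]
scene rack 0.96 3076 [ 0.606 -0.03   0.03 ] [[0.557, -0.082, 0.001], [0.641, 0.032, 0.033]]
scene tray 0.89 3376 [ 0.608 -0.204  0.03 ] [[0.567, -0.269, 0.004], [0.629, -0.123, 0.033]]
scene tongs_grip 0.88 652 [0.561 0.358 0.076] [[0.524, 0.344, 0.001], [0.576, 0.4, 0.132]]
scene tongs_grip 0.86 384 [0.647 0.2   0.082] [[0.628, 0.184, 0.001], [0.674, 0.214, 0.132]]
scene tongs_grip 0.77 532 [0.551 0.21  0.093] [[0.539, 0.199, 0.015], [0.564, 0.245, 0.138]]
side stand 0.74 2112 [ 0.585 -0.22   0.029] [[0.563, -0.271, 0.002], [0.625, -0.125, 0.032]]
side stand 0.7 718 [0.404 0.226 0.023] [[0.375, 0.21, 0.0], [0.439, 0.287, 0.05]]
side stand 0.58 721 [0.54  0.198 0.021] [[0.513, 0.175, 0.001], [0.582, 0.254, 0.05]]
side rack 0.71 1699 [ 0.586 -0.045  0.028] [[0.553, -0.083, 0.002], [0.634, 0.03, 0.031]]
side tray 0.75 2244 [ 0.586 -0.218  0.029] [[0.563, -0.271, 0.001], [0.625, -0.126, 0.033]]
side tray 0.69 1846 [ 0.587 -0.044  0.028] [[0.552, -0.083, -0.001], [0.636, 0.032, 0.031]]
side tongs_grip 0.97 535 [0.657 0.202 0.067] [[0.625, 0.185, -0.002], [0.728, 0.434, 0.13]]
side tongs_grip 0.58 80 [0.535 0.358 0.084] [[0.527, 0.343, 0.006], [0.571, 0.369, 0.131]]
side tongs_grip 0.56 412 [0.548 0.213 0.093] [[0.532, 0.198, -0.001], [0.583, 0.383, 0.136]]
```

View pics/c1.png

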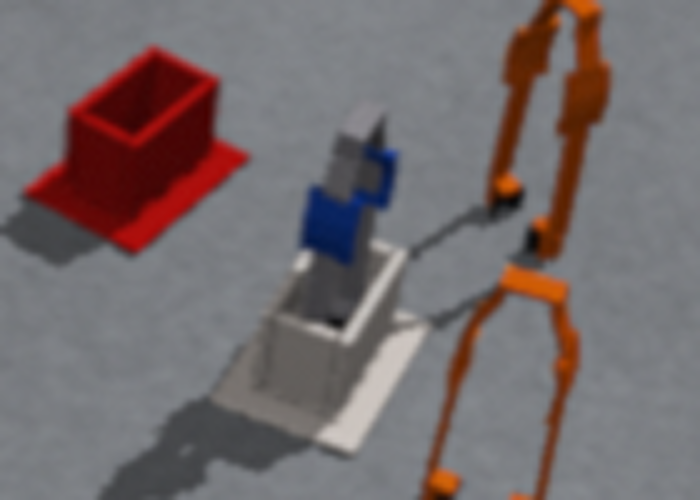

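View pics/c2.png

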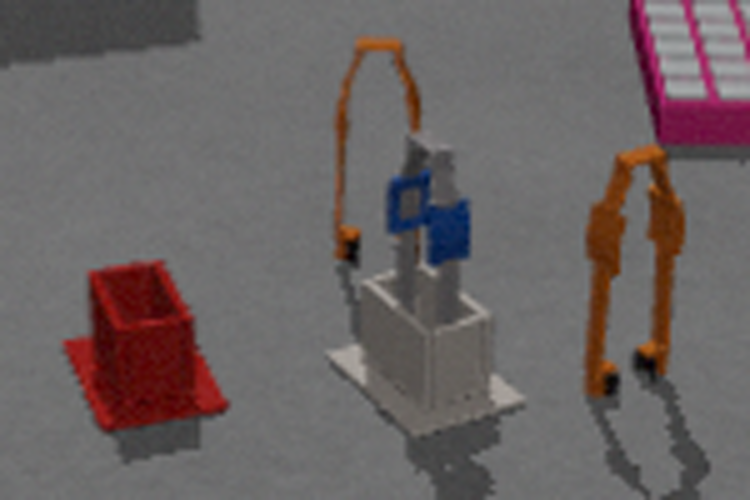

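```bash
python3 - <<'E'
from h import *
d=np.load("snap.npz")
for n in "ab":
    p={k[2:]:d[k] for k in d.files if k[0]==n}
    for k in("fx","fy","cx","cy","k1"): p[k]=float(p[k])
    W=cloud(p).reshape(-1,3); W=W[~np.isnan(W[:,0])]
    def box(nm,c,r,z0,z1):
        m=(np.hypot(W[:,0]-c[0],W[:,1]-c[1])<r)&(W[:,2]>z0)&(W[:,2]<z1)
        q=W[m]; 
        R=cv2.minAreaRect((q[:,:2]*1000).astype(np.float32)); print(n,nm,m.sum(),q.mean(0).round(4),R)
    box("rack",(.597,-.024),.08,.024,.036)
    box("tray",(.597,-.193),.085,.024,.036)
    box("standrim",(.548,.223),.05,.046,.053)
    box("grips",(.548,.223),.05,.08,.105)
    box("bow",(.548,.223),.05,.128,.15)
    for c,nm in(((.595,-.15),"pink"),((.596,-.243),"blue"),((.597,-.193),"yel"),((.616,-.056),"green")):
        box(nm,c,.016,.056,.08)
E
```

```text
a rack 2214 [ 0.599  -0.0267  0.0303] ((596.735595703125, -24.021923065185547), (82.69392395019531, 117.929443359375), 1.119714617729187)
a tray 2815 [ 0.5997 -0.2003  0.0302] ((596.3023681640625, -194.95816040039062), (62.96797180175781, 150.007568359375), 2.7620391845703125)
a standrim 197 [0.5554 0.2142 0.0498] ((549.2506103515625, 222.18775939941406), (40.59145736694336, 69.57401275634766), 18.151519775390625)
a grips 176 [0.5529 0.2169 0.093 ] ((549.8596801757812, 221.1520233154297), (22.36299705505371, 46.115047454833984), 17.02997398376465)
a bow 74 [0.5511 0.2192 0.1353] ((549.7227783203125, 222.26263427734375), (11.782901763916016, 27.30160903930664), 18.29953384399414)
a pink 56 [ 0.596  -0.1505  0.061 ] ((595.2753295898438, -149.7085723876953), (11.714526176452637, 11.313737869262695), 49.36970901489258)
a blue 58 [ 0.6006 -0.2401  0.0612] ((600.1220092773438, -240.02218627929688), (10.56969928741455, 12.555615425109863), 49.86187744140625)
a yel 55 [ 0.5987 -0.1951  0.0614] ((598.027099609375, -194.78640747070312), (11.71311092376709, 10.6528902053833), 36.75886535644531)
[... 680 characters left out ...]
94330596923828)
b bow 37 [0.5478 0.2196 0.1336] ((547.2297973632812, 222.71302795410156), (12.162094116210938, 26.136354446411133), 20.55672264099121)
b pink 35 [ 0.5931 -0.1513  0.0601] ((593.3375244140625, -150.501708984375), (13.394851684570312, 11.442493438720703), 72.86266326904297)
b blue 46 [ 0.5961 -0.2414  0.0603] ((596.7647705078125, -240.9149169921875), (13.248283386230469, 12.890965461730957), 4.016669273376465)
b yel 40 [ 0.5952 -0.1967  0.0607] ((595.05810546875, -196.3197784423828), (11.011646270751953, 11.61074161529541), 79.11460876464844)
b green 22 [ 0.6132 -0.0584  0.0574] ((613.2092895507812, -58.19837951660156), (9.388763427734375, 15.130118370056152), 5.89862585067749)
```

Call:
drive_tool([
  [-48.4,-23.5,0],
  [-48.4,-23.5,0],
  [-48.4,-23.5,0],
  [-48.4,-23.5,0],
  [-48.4,-23.5,0],
  [-48.4,-23.5,0],
  [-48.4,-23.5,0],
  [-48.4,-23.5,0],
  [-48.4,-23.5,0],
  [-48.4,-23.5,0],
  [-48.4,-23.5,0],
  [-48.4,-23.5,0],
  [-48.4,-23.5,0],
  [-48.4,-23.5,0],
  [-48.4,-23.5,0],
  [-48.4,-23.5,0],
], turn=[-30.6,-30.6,-30.6,-30.6,-30.6,-30.6,-30.6,-30.6,-30.6,-30.6,-30.6,-30.6,-30.6,-30.6,-30.6,-30.6], claw=[100,100,100,100,100,100,100,100,100,100,100,100,100,100,100,100])

```text
time_s: 3.75
tcp_pos: [0.5481, 0.222, 0.226]
ee_rot: [0.0, -0.153, 0.988, 0.0]
wrist_force: [-0.6, -0.3, -0.7]
grip_width: 1.002
```

```bash
cat >> h.py <<'E'
def fr():
    s=arm.get_state(); w,x,y,z=s["ee_rot"]
    from scipy.spatial.transform import Rotation as R
    return s,R.from_quat([x,y,z,w]).as_matrix()
def rel(target,yaw=None):
    s,M=fr(); d=M.T@(np.array(target)-s["tcp_pos"])
    a=np.degrees(np.arctan2(M[1,1],M[0,1]))
    t=None if yaw is None else -((yaw-a+90)%180-90)
    print("t",s["time_s"].__round__(2),"tcp",s["tcp_pos"].round(4),"yawY",a.round(2),"dp_cm",(d*100).round(2),"turn",t,"q7",s["qpos"][6].round(3),"F",s["wrist_force"].round(2),"T",s["torque"].round(3),"gw",round(s["grip_width"],4))
E
python3 - <<'E'
from h import *
rel([.549,.2215,.1],107.5)
p=arm.snapshot("wrist"); save(p,"w1.png")
W=cloud(p).reshape(-1,3); W=W[~np.isnan(W[:,0])]
def box(nm,c,r,z0,z1):
    m=(np.hypot(W[:,0]-c[0],W[:,1]-c[1])<r)&(W[:,2]>z0)&(W[:,2]<z1); q=W[m]
    if len(q)<5: print(nm,len(q)); return
    print(nm,m.sum(),q.mean(0).round(4),cv2.minAreaRect((q[:,:2]*1000).astype(np.float32)))
box("standrim",(.548,.223),.05,.046,.053)
box("grips",(.548,.223),.04,.08,.105)
box("bow",(.548,.223),.04,.128,.15)
E
```

```text
t 3.75 tcp [0.5481 0.222  0.226 ] yawY 107.56 dp_cm [-0.07 -0.07 12.6 ] turn 0.0565370399703653 q7 1.256 F [-0.62 -0.34 -0.72] T [-0.005  0.057  0.035] gw 1.0023
standrim 801 [0.5467 0.2221 0.0492] ((549.3931274414062, 223.3875732421875), (40.144065856933594, 66.03056335449219), 17.711700439453125)
grips 126 [0.5451 0.221  0.0957] ((549.7060546875, 223.37582397460938), (22.134363174438477, 44.08089828491211), 17.476261138916016)
bow 430 [0.5492 0.2231 0.1353] ((549.484375, 223.18203735351562), (12.16490364074707, 25.121408462524414), 17.427459716796875)
```

View pics/w1.png

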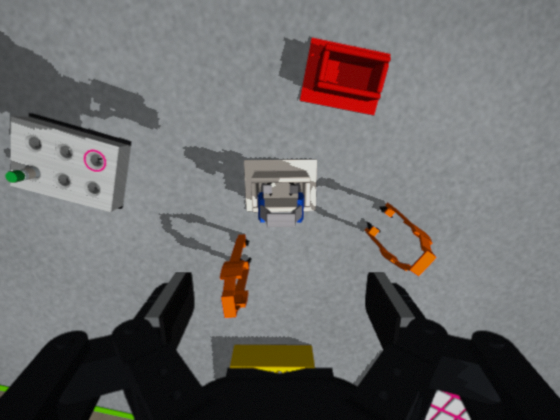

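Call:
drive_tool([
  [-0.1,0,3],
  [-0.1,0,7],
  [-0.1,0,10],
  [-0.1,0,12],
  [-0.1,0,12.5],
  [-0.1,0,12.5],
  [-0.1,0,12.5],
  [-0.1,0,12.5],
  [-0.1,0,12.5],
  [-0.1,0,12.5],
  [-0.1,0,12.5],
  [-0.1,0,12.5],
], turn=[0,0,0,0,0,0,0,0,0,0,0,0], claw=[100,100,100,100,80,65,57,54,51.5,51.5,51.5,51.5], grip_force=25)

```text
time_s: 5.0
tcp_pos: [0.5492, 0.2221, 0.101]
ee_rot: [0.0, -0.152, 0.988, -0.0]
wrist_force: [0.1, 0.9, -0.4]
grip_width: 0.516
```

```bash
python3 - <<'E'
from h import *
rel([.549,.2215,.1],107.5)
save(arm.snapshot("wrist"),"w2.png")
save(arm.snapshot("side"),"s2.png",(200,100,370,220),4)
E
```

```text
t 5.0 tcp [0.5492 0.2221 0.101 ] yawY 107.54 dp_cm [ 0.04 -0.06  0.1 ] turn 0.038743107018689216 q7 1.203 F [ 0.14  0.88 -0.42] T [-0.048 -0.043  0.023] gw 0.5157
```

View pics/w2.png

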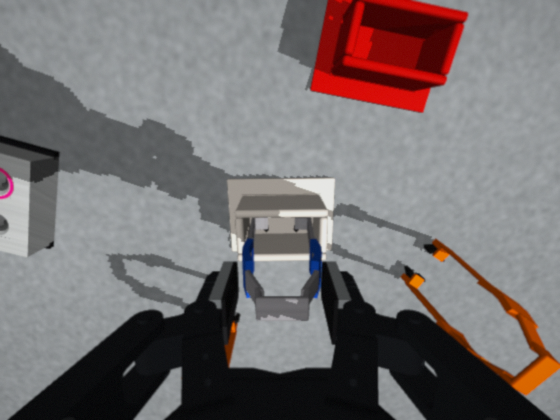

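View pics/s2.png

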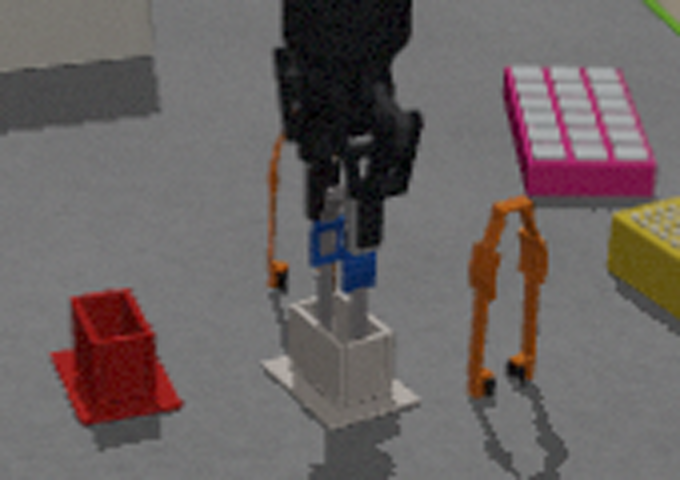

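```bash
python3 - <<'E'
from h import *
p=arm.snapshot("side"); c=np.array([.5492,.2225]); yd=np.array([-.301,.953])
save(p,"s3.png",(260,120,310,200),10)
for z in (.105,.094,.083,.076,.0815):
  for s in(-.0225,.0225): print(z,s,((proj(p,np.r_[c+yd*s,z])-[260,120])*10).round())
W=cloud(p)
for u in range(284,300,2):
  print(u,[(v,W[v,u].round(3).tolist(),p["image"][v,u].tolist()) for v in range(155,174,2)][0:10:2])
E
```

```text
0.105 -0.0225 [305. 427.]
0.105 0.0225 [213. 354.]
0.094 -0.0225 [304. 467.]
0.094 0.0225 [212. 394.]
0.083 -0.0225 [303. 507.]
0.083 0.0225 [212. 433.]
0.076 -0.0225 [302. 532.]
0.076 0.0225 [211. 458.]
0.0815 -0.0225 [302. 513.]
0.0815 0.0225 [212. 438.]
284 [(155, [0.549, 0.241, 0.107], [20, 39, 82]), (159, [0.549, 0.243, 0.095], [36, 49, 80]), (163, [0.549, 0.241, 0.084], [15, 44, 90]), (167, [0.581, 0.382, -0.002], [111, 109, 109]), (171, [0.576, 0.357, -0.001], [114, 115, 113])]
286 [(155, [0.543, 0.195, 0.13], [58, 61, 66]), (159, [0.543, 0.195, 0.119], [42, 46, 57]), (163, [0.545, 0.203, 0.104], [13, 42, 92]), (167, [0.544, 0.198, 0.096], [12, 39, 82]), (171, [0.544, 0.195, 0.086], [21, 41, 81])]
288 [(155, [0.547, 0.192, 0.131], [81, 82, 80]), (159, [0.548, 0.192, 0.12], [79, 76, 78]), (163, [0.548, 0.192, 0.11], [75, 76, 81]), (167, [0.55, 0.201, 0.094], [7, 41, 87]), (171, [0.551, 0.203, 0.082], [26, 43, 82])]
290 [(155, [0.551, 0.186, 0.133], [11, 12, 14]), (159, [0.551, 0.186, 0.123], [24, 15, 19]), (163, [0.553, 0.193, 0.108], [57, 66, 86]), (167, [0.555, 0.199, 0.094],
[... 298 characters left out ...]
562, 0.191, 0.13], [19, 15, 19]), (159, [0.561, 0.186, 0.122], [16, 9, 10]), (163, [0.614, 0.397, -0.0], [107, 107, 113]), (167, [0.608, 0.371, 0.0], [109, 110, 114]), (171, [0.602, 0.345, 0.002], [107, 108, 112])]
296 [(155, [0.632, 0.446, -0.0], [111, 110, 109]), (159, [0.626, 0.422, -0.001], [114, 113, 113]), (163, [0.621, 0.399, -0.002], [122, 122, 122]), (167, [0.615, 0.377, -0.003], [114, 117, 115]), (171, [0.609, 0.352, -0.003], [115, 115, 115])]
298 [(155, [0.638, 0.447, -0.001], [120, 119, 121]), (159, [0.633, 0.424, -0.002], [120, 119, 120]), (163, [0.627, 0.401, -0.004], [119, 119, 118]), (167, [0.62, 0.374, -0.002], [117, 115, 116]), (171, [0.614, 0.35, -0.002], [115, 115, 115])]
```

View pics/s3.png

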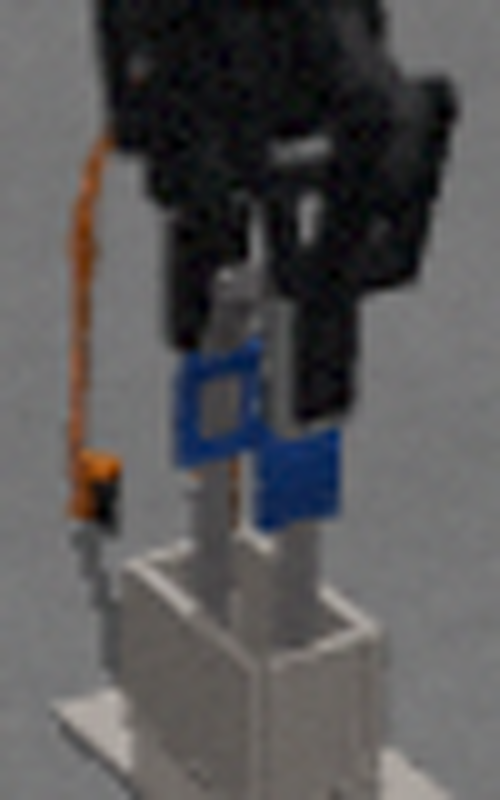

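```bash
python3 - <<'E'
from h import *
d=np.load("snap.npz")
for n in "ab":
    p={k[2:]:d[k] for k in d.files if k[0]==n}
    for k in("fx","fy","cx","cy","k1"): p[k]=float(p[k])
    W=cloud(p).reshape(-1,3)
    m=(np.hypot(W[:,0]-.13,W[:,1]-.56)<.075)&(W[:,2]>.15)
    print(n,m.sum(),np.sort(W[m,2])[:20].round(3) if m.any() else 0)
for n in("scene","side","wrist"):
    p=arm.snapshot(n);W=cloud(p).reshape(-1,3); I=p["image"].reshape(-1,3).astype(int)
    yd=np.array([-.301,.953]); xd=np.array([.953,.301]); q=W[:,:2]-[.5492,.2222]
    a=q@yd;b=q@xd
    for s in(-1,1):
        m=(a*s>.024)&(a*s<.05)&(abs(b)<.013)&(W[:,2]>.065)&(W[:,2]<.14)
        print(n,s,m.sum(),np.sort(W[m,2])[:12].round(3))
    if n=="scene": save(p,"c3.png",(330,120,400,220),8)
E
```

```text
a 0 0
b 1958 [0.244 0.245 0.245 0.245 0.245 0.245 0.246 0.246 0.246 0.246 0.246 0.246
 0.247 0.247 0.247 0.248 0.248 0.248 0.248 0.248]
scene -1 123 [0.068 0.104 0.109 0.109 0.11  0.11  0.11  0.111 0.112 0.112 0.113 0.113]
scene 1 7 [0.114 0.117 0.124 0.128 0.131 0.135 0.137]
side -1 85 [0.075 0.093 0.108 0.108 0.108 0.11  0.111 0.111 0.112 0.113 0.113 0.114]
side 1 21 [0.07  0.08  0.113 0.113 0.115 0.117 0.118 0.12  0.121 0.121 0.122 0.123]
wrist -1 645 [0.111 0.111 0.111 0.111 0.111 0.111 0.112 0.112 0.113 0.113 0.113 0.113]
wrist 1 620 [0.11  0.111 0.111 0.111 0.111 0.112 0.112 0.112 0.112 0.113 0.113 0.113]
```

View pics/c3.png

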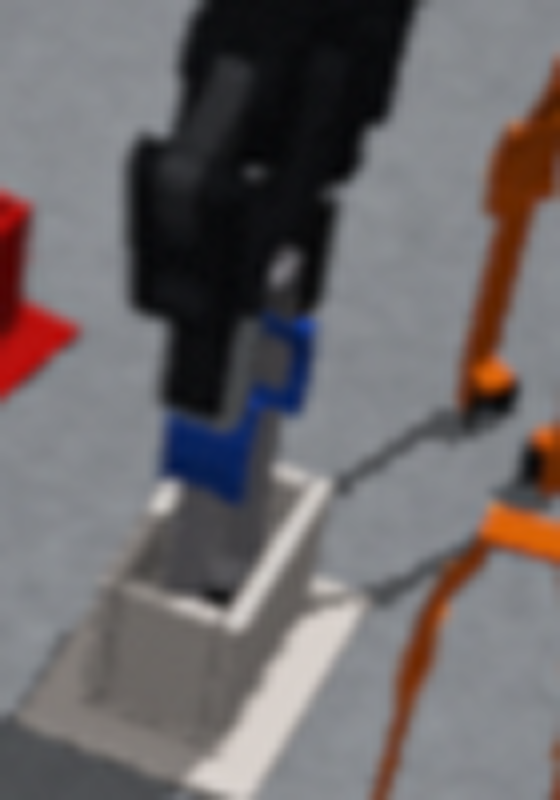

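Call:
drive_tool([
  [0,0,0],
  [0,0,0],
  [0,0,1],
  [0,0,2],
  [0,0,2.8],
  [0,0,2.8],
  [0,0,2.8],
], turn=[0,0,0,0,0,0,0], claw=[65,65,65,65,65,65,65])

```text
time_s: 6.0
tcp_pos: [0.5491, 0.2222, 0.0727]
ee_rot: [-0.0, -0.153, 0.988, -0.0]
wrist_force: [-0.6, -0.8, 0.8]
grip_width: 0.654
```

```bash
python3 - <<'E'
from h import *
rel([.549,.2215,.1],107.5)
p=arm.snapshot("side")
save(p,"s4.png",(260,120,310,200),10)
for n in("wrist",):
    p=arm.snapshot(n);W=cloud(p).reshape(-1,3)
    yd=np.array([-.301,.953]); xd=np.array([.953,.301]); q=W[:,:2]-[.5492,.2222]
    a=q@yd;b=q@xd
    for s in(-1,1):
        m=(a*s>.028)&(a*s<.05)&(abs(b)<.013)&(W[:,2]>.055)&(W[:,2]<.14)
        print(n,s,m.sum(),np.sort(W[m,2])[:12].round(3), a[m].min())
E
```

```text
t 6.0 tcp [0.5491 0.2222 0.0727] yawY 107.54 dp_cm [ 0.03 -0.06 -2.73] turn 0.04478217360116332 q7 1.192 F [-0.61 -0.81  0.75] T [ 0.053 -0.051  0.066] gw 0.6536
wrist -1 4135 [0.082 0.082 0.082 0.082 0.083 0.085 0.085 0.085 0.085 0.086 0.086 0.086] -0.04998635986269434
wrist 1 3994 [0.086 0.086 0.086 0.086 0.086 0.086 0.086 0.086 0.086 0.086 0.086 0.087] 0.028004582063600056
```

View pics/s4.png

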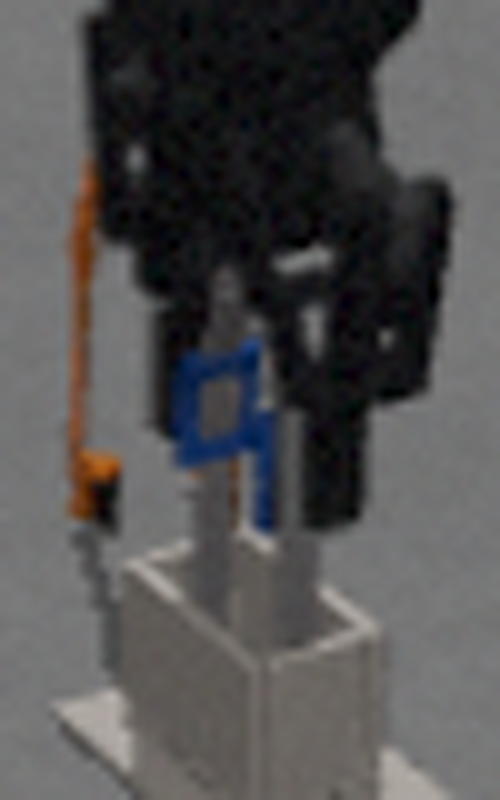

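Call:
drive_tool([
  [0,0,0.2],
  [0,0,0.2],
  [0,0,0.2],
  [0,0,0.2],
  [0,0,0.2],
  [0,0,0.2],
], turn=[0,0,0,0,0,0], claw=[57,53,51,51,51,51])

```text
time_s: 6.7
tcp_pos: [0.5493, 0.2222, 0.0713]
ee_rot: [0.0, -0.152, 0.988, 0.0]
wrist_force: [0.3, -0.3, 0.4]
grip_width: 0.511
```

```bash
python3 - <<'E'
from h import *
rel([.549,.2215,.071],107.5)
save(arm.snapshot("side"),"s5.png",(260,120,310,200),10)
E
```

```text
t 6.7 tcp [0.5493 0.2222 0.0713] yawY 107.54 dp_cm [ 0.05 -0.06  0.03] turn 0.04211040439075475 q7 1.191 F [ 0.29 -0.34  0.36] T [-0.244 -0.144 -0.011] gw 0.5114
```

View pics/s5.png

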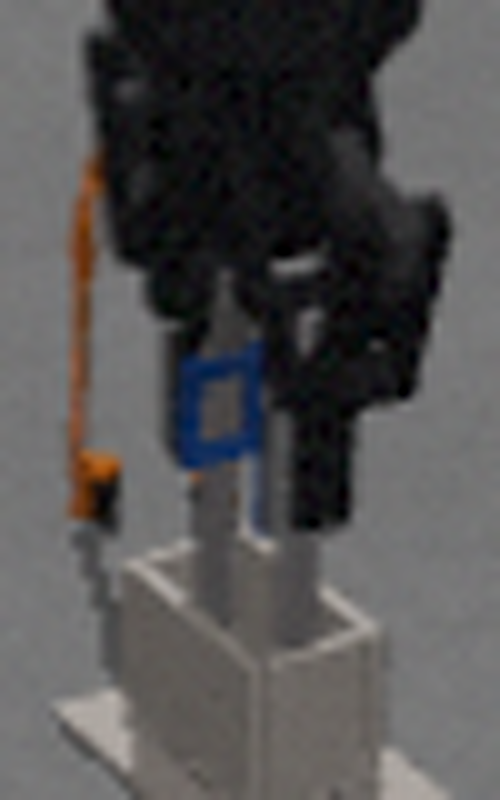

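Call:
drive_tool([
  [0,0,-1],
  [0,0,-3],
  [0,0,-6],
  [0,0,-9],
  [0,0,-11],
  [0,0,-11],
  [0,0,-11],
], turn=[0,0,0,0,0,0,0], claw=[51,51,51,51,51,51,51])

```text
time_s: 7.45
tcp_pos: [0.5492, 0.2222, 0.1816]
ee_rot: [0.0, -0.152, 0.988, 0.0]
wrist_force: [0.1, -0.1, -1.8]
grip_width: 0.513
```

```bash
python3 - <<'E'
from h import *
rel([.5948,-.1505,.171],2.6)
p=arm.snapshot("side");save(p,"s6.png",(240,70,330,190),6)
for t in("tongs_tip","tongs_grip"):
  for r in arm.spot_point(p,t)[:3]: print(t,r["conf"],c2w(p,r["at"]).round(4))
E
```

```text
t 7.45 tcp [0.5492 0.2222 0.1816] yawY 107.54 dp_cm [  6.89 -36.91   1.05] turn -75.05885818411679 q7 1.236 F [ 0.05 -0.08 -1.77] T [-0.071  0.    -0.015] gw 0.5128
tongs_tip 0.77 [0.545  0.2266 0.12  ]
tongs_tip 0.68 [0.653  0.2067 0.0084]
tongs_tip 0.64 [0.5504 0.3585 0.0095]
tongs_grip 0.93 [0.545  0.2205 0.2046]
tongs_grip 0.82 [0.6477 0.1991 0.0871]
tongs_grip 0.56 [0.5452 0.362  0.0861]
```

View pics/s6.png

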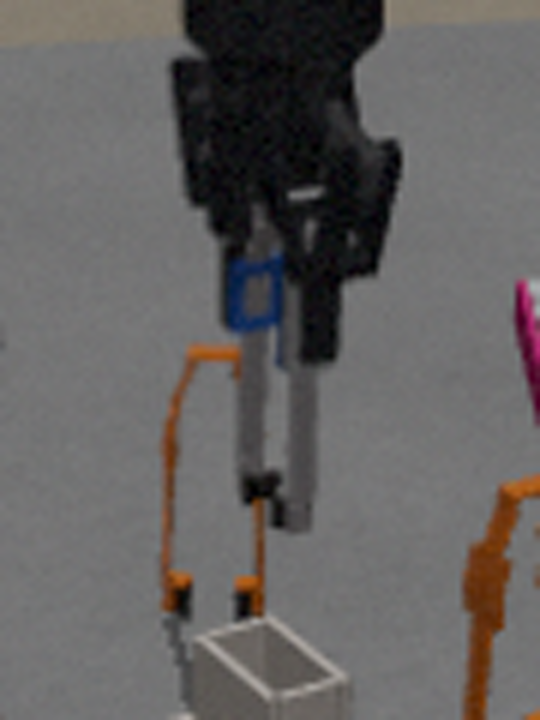

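Call:
drive_tool([
  [0.3,-1.5,0],
  [0.8,-4,0],
  [1.4,-7.5,0],
  [2,-11,0],
  [2.6,-14.5,0],
  [3.3,-18,0],
  [4,-21.5,0],
  [4.6,-25,0],
  [5.2,-28.5,0],
  [5.8,-31.5,0],
  [6.3,-34,0.5],
  [6.7,-36,0.8],
  [6.8,-36.9,1],
  [6.8,-36.9,1],
  [6.8,-36.9,1],
  [6.8,-36.9,1],
], turn=[5,13,21,29,37,45,53,61,69,77,85,93,100,105,105,105], claw=[51,51,51,51,51,51,51,51,51,51,51,51,51,51,51,51])

```text
time_s: 9.2
tcp_pos: [0.5952, -0.1499, 0.1702]
ee_rot: [-0.0, 0.69, 0.724, -0.001]
wrist_force: [0.2, 0.6, -0.1]
grip_width: 0.513
```

```bash
python3 - <<'E'
from h import *
rel([.5943,-.1501,.1148],2.6)
p=arm.snapshot("wrist");save(p,"w7.png")
W=cloud(p).reshape(-1,3)
for c,nm in(((.595,-.15),"pink"),((.597,-.193),"yel")):
    m=(np.hypot(W[:,0]-c[0],W[:,1]-c[1])<.02)&(W[:,2]>.053)&(W[:,2]<.075); q=W[m]
    print(nm,m.sum(),q.mean(0) if m.any() else 0, cv2.minAreaRect((q[:,:2]*1000).astype(np.float32)) if m.sum()>3 else 0)
for t in("tongs_tip","tongs_grip","vial_mid"):
  for r in arm.spot_point(p,t)[:2]: print(t,r["conf"],c2w(p,r["at"]).round(4))
q=arm.snapshot("side");save(q,"s7.png",(300,150,440,270),5)
for t in("tongs_tip","tongs_grip"):
  for r in arm.spot_point(q,t)[:3]: print(t,r["conf"],c2w(q,r["at"]).round(4))
E
```

```text
t 9.2 tcp [ 0.5952 -0.1499  0.1702] yawY 2.73 dp_cm [-0.02 -0.08  5.54] turn 0.13284939360060832 q7 0.407 F [ 0.17  0.6  -0.05] T [0.001 0.022 0.008] gw 0.5134
pink 171 [ 0.59581896 -0.14762013  0.06076185] ((596.2201538085938, -148.18658447265625), (11.7911376953125, 11.777255058288574), 3.905951976776123)
yel 156 [ 0.59763254 -0.19293067  0.06045951] ((597.5556640625, -194.2198944091797), (10.634407043457031, 12.57840347290039), 1.481360673904419)
vial_mid 0.52 [ 0.596  -0.1478  0.0343]
vial_mid 0.25 [ 0.5973 -0.0214  0.0027]
tongs_tip 0.82 [ 0.5934 -0.1485  0.1116]
tongs_tip 0.78 [0.6498 0.2019 0.0064]
tongs_tip 0.53 [ 5.476e-01  2.245e-01 -4.000e-04]
tongs_grip 0.8 [ 0.593  -0.1543  0.1924]
tongs_grip 0.62 [0.6464 0.2025 0.0857]
tongs_grip 0.51 [0.5497 0.36   0.0896]
```

View pics/w7.png

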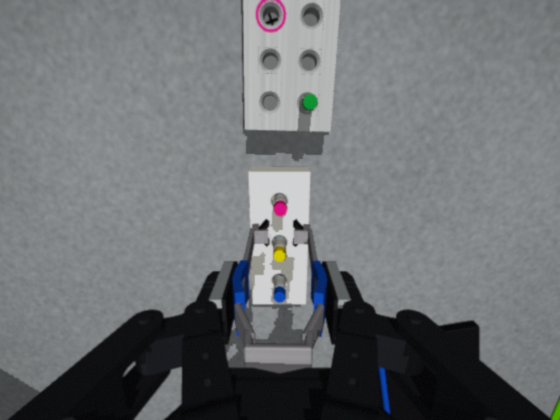

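View pics/s7.png

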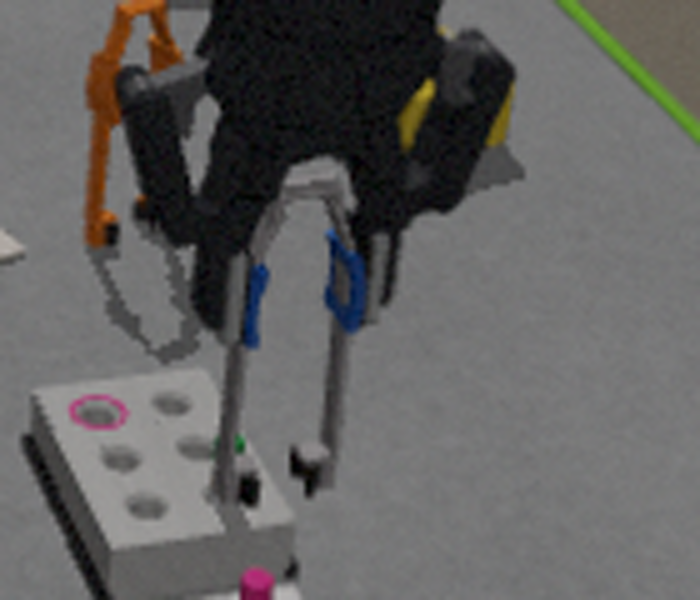

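```bash
python3 - <<'E'
from h import *
p=arm.snapshot("wrist")
W=cloud(p).reshape(-1,3); I=p["image"].reshape(-1,3).astype(int)
c=(.596,-.149)
m=(np.hypot(W[:,0]-c[0],W[:,1]-c[1])<.02)&(W[:,2]>.0595)&(W[:,2]<.075); print("top",m.sum(),W[m].mean(0).round(4),W[m].min(0).round(4),W[m].max(0).round(4))
m=(np.hypot(W[:,0]-c[0],W[:,1]-c[1])<.04)&(W[:,2]>.08)&(W[:,2]<.121)
q=W[m]
for s in(0,1):
    r=q[(q[:,0]>.595)==bool(s)]
    for z in np.arange(.1,.121,.003):
        k=r[abs(r[:,2]-z)<.0015]
        if len(k): print(s,round(z,3),len(k),k.min(0).round(4),k.max(0).round(4))
save(p,"w8.png",(220,160,340,300),5)
d=p["image"][0:40,240:340,::-1]; cv2.imwrite("pics/w8b.png",cv2.resize(d,None,fx=8,fy=8,interpolation=cv2.INTER_CUBIC))
E
```

```text
top 144 [ 0.5958 -0.1483  0.0615] [ 0.5897 -0.1545  0.0596] [ 0.6015 -0.1426  0.0631]
0 0.106 17 [ 0.5747 -0.1591  0.1046] [ 0.5879 -0.1435  0.1074]
0 0.109 26 [ 0.5749 -0.159   0.1076] [ 0.588  -0.143   0.1104]
0 0.112 23 [ 0.5751 -0.1584  0.1106] [ 0.5881 -0.1432  0.1135]
0 0.115 26 [ 0.5753 -0.1602  0.1138] [ 0.5882 -0.1431  0.1165]
0 0.118 58 [ 0.5749 -0.1605  0.1166] [ 0.5882 -0.1436  0.1195]
1 0.106 18 [ 0.6054 -0.1579  0.1053] [ 0.6175 -0.1425  0.1073]
1 0.109 18 [ 0.6052 -0.1575  0.1078] [ 0.6174 -0.1423  0.1102]
1 0.112 33 [ 0.6051 -0.1576  0.1106] [ 0.6172 -0.1419  0.1135]
1 0.115 22 [ 0.605  -0.157   0.1137] [ 0.6176 -0.1418  0.1165]
1 0.118 48 [ 0.6049 -0.1593  0.1166] [ 0.6178 -0.142   0.1195]
```

View pics/w8.png

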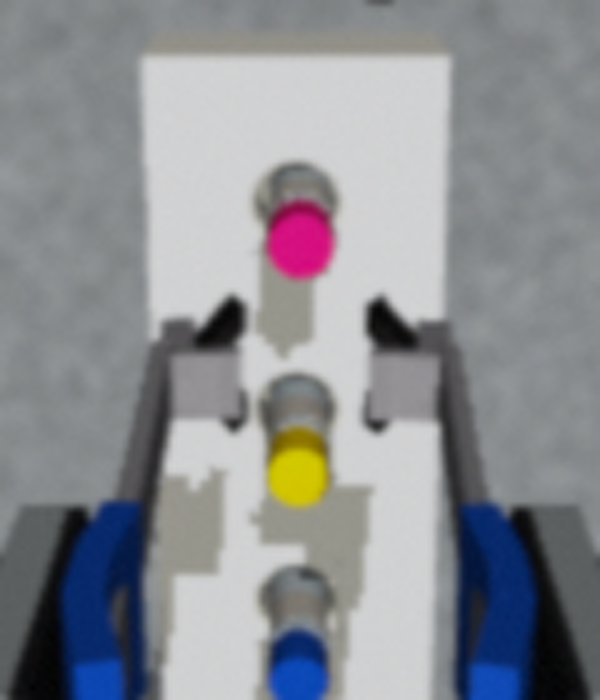

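View pics/w8b.png

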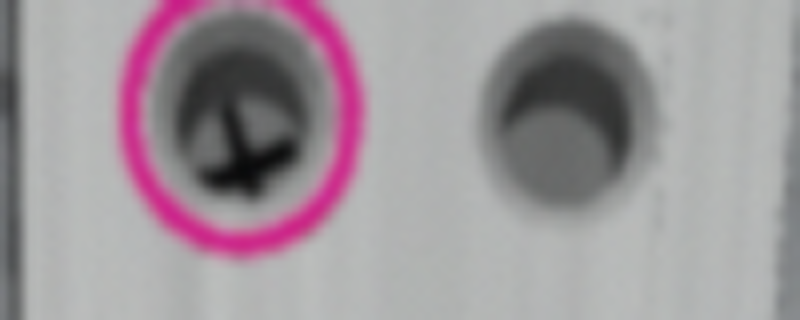

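Call:
drive_tool([
  [0.2,-0.06,0],
  [0.2,-0.06,1.5],
  [0.2,-0.06,3],
  [0.2,-0.06,3.6],
  [0.2,-0.06,3.6],
  [0.2,-0.06,3.6],
], turn=[0,0,0,0,0,0], claw=[52,52,52,52,52,52])

```text
time_s: 10.2
tcp_pos: [0.5948, -0.1484, 0.1352]
ee_rot: [0.0, 0.691, 0.723, -0.0]
wrist_force: [-0.7, 0.4, -0.7]
grip_width: 0.514
```

```bash
python3 - <<'E'
from h import *
rel([.5943,-.1501,.1158],2.6)
p=arm.snapshot("wrist");save(p,"w9.png",(200,130,360,280),5)
q=arm.snapshot("side");save(q,"s9.png",(300,200,420,300),6)
E
```

```text
t 10.2 tcp [ 0.5948 -0.1484  0.1352] yawY 2.58 dp_cm [-0.17 -0.06  1.94] turn -0.024459269359013547 q7 0.413 F [-0.69  0.37 -0.71] T [-0.051 -0.011 -0.015] gw 0.5143
```

View pics/w9.png

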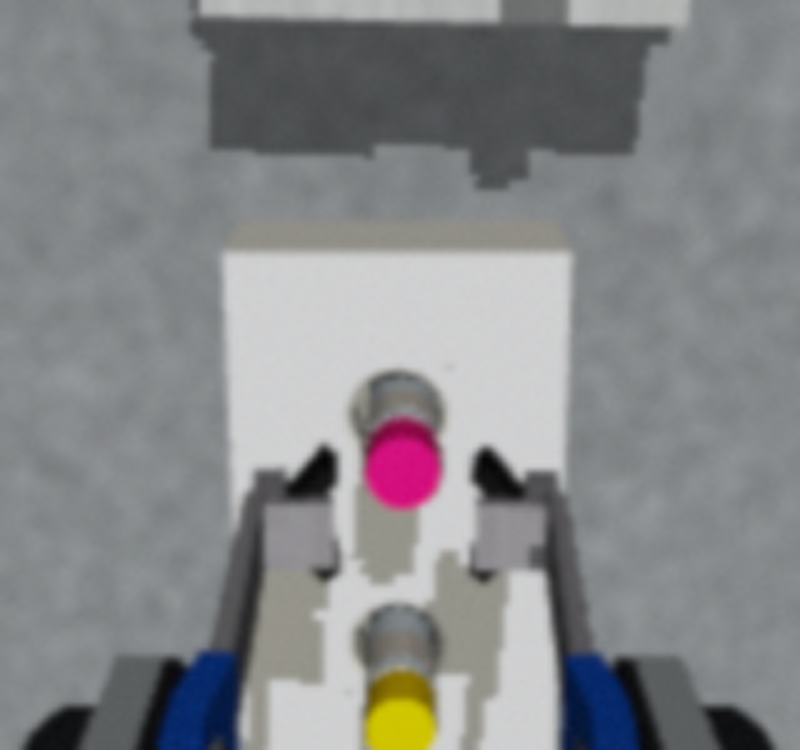

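View pics/s9.png

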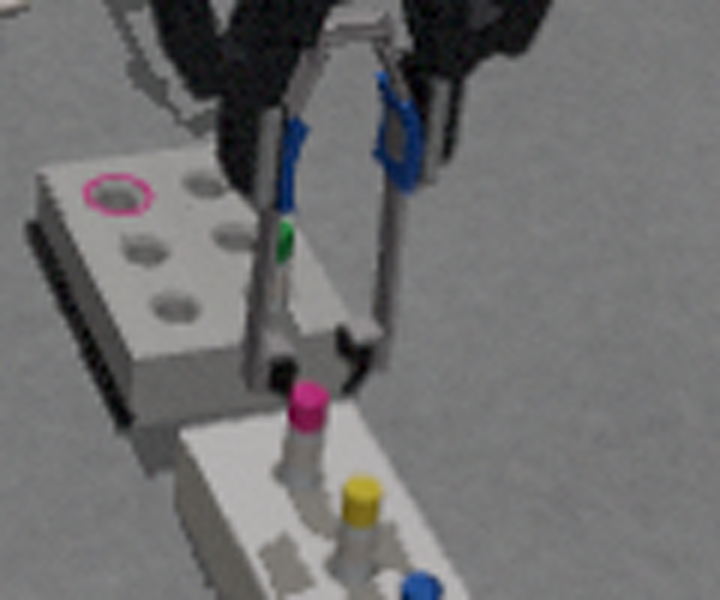

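```bash
python3 - <<'E'
from h import *
p=arm.snapshot("wrist")
W=cloud(p).reshape(-1,3)
c=(.595,-.149)
m=(np.hypot(W[:,0]-c[0],W[:,1]-c[1])<.012)&(W[:,2]>.0595)&(W[:,2]<.066); print("top",m.sum(),W[m].mean(0).round(4),W[m].min(0).round(4),W[m].max(0).round(4))
m=(np.hypot(W[:,0]-c[0],W[:,1]-c[1])<.04)&(W[:,2]>.067)&(W[:,2]<.09)
q=W[m]
for s in(0,1):
    r=q[(q[:,0]>.595)==bool(s)]
    for z in np.arange(.068,.089,.003):
        k=r[abs(r[:,2]-z)<.0015]
        if len(k): print(s,round(z,3),len(k),k.min(0).round(4),k.max(0).round(4))
E
```

```text
top 187 [ 0.5958 -0.1483  0.0615] [ 0.59   -0.1549  0.0596] [ 0.602  -0.1424  0.0633]
0 0.068 2 [ 0.5802 -0.1455  0.0692] [ 0.5854 -0.1429  0.0694]
0 0.071 20 [ 0.5735 -0.1567  0.0699] [ 0.586  -0.1414  0.0725]
0 0.074 21 [ 0.5737 -0.1565  0.0727] [ 0.5861 -0.1412  0.0752]
0 0.077 23 [ 0.574  -0.1566  0.0756] [ 0.5861 -0.1409  0.0784]
0 0.08 28 [ 0.5742 -0.1582  0.0785] [ 0.5864 -0.1412  0.0815]
0 0.083 70 [ 0.5731 -0.1587  0.0815] [ 0.5864 -0.1414  0.0845]
0 0.086 178 [ 0.5728 -0.1554  0.0845] [ 0.5857 -0.1444  0.0875]
1 0.071 20 [ 0.6066 -0.1563  0.0703] [ 0.6187 -0.1404  0.0724]
1 0.074 22 [ 0.6064 -0.1561  0.0725] [ 0.6184 -0.14    0.0754]
1 0.077 27 [ 0.6062 -0.1564  0.0757] [ 0.6182 -0.1402  0.0784]
1 0.08 32 [ 0.6054 -0.1576  0.0786] [ 0.6162 -0.1407  0.0815]
1 0.083 51 [ 0.6053 -0.1578  0.0815] [ 0.6182 -0.1399  0.0844]
1 0.086 200 [ 0.6059 -0.1541  0.0845] [ 0.6187 -0.1426  0.0875]
```

Call:
drive_tool([
  [0.1,0,0.8],
  [0.1,0,1.5],
  [0.1,0,1.8],
  [0.1,0,1.9],
  [0.1,0,1.95],
  [0.1,0,1.95],
], turn=[0,0,0,0,0,0], claw=[52,52,52,52,52,52])

```text
time_s: 10.95
tcp_pos: [0.5948, -0.1474, 0.1159]
ee_rot: [0.0, 0.691, 0.723, -0.0]
wrist_force: [-0.0, 0.5, -0.2]
grip_width: 0.515
```

```bash
python3 - <<'E'
from h import *
rel([.5943,-.1501,.1148],2.6)
p=arm.snapshot("wrist");save(p,"w10.png",(200,130,360,280),5)
q=arm.snapshot("side");save(q,"s10.png",(300,200,420,300),6)
E
```

```text
t 10.95 tcp [ 0.5948 -0.1474  0.1159] yawY 2.57 dp_cm [-0.27 -0.07  0.11] turn -0.028109174181366825 q7 0.416 F [-0.01  0.47 -0.22] T [ 0.008 -0.008 -0.043] gw 0.5155
```

View pics/w10.png

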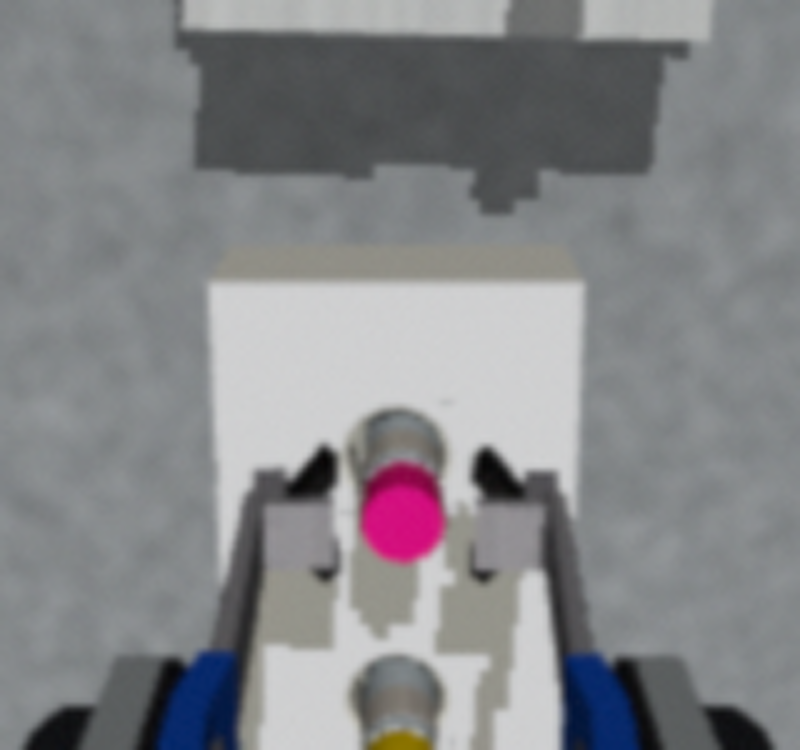

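View pics/s10.png

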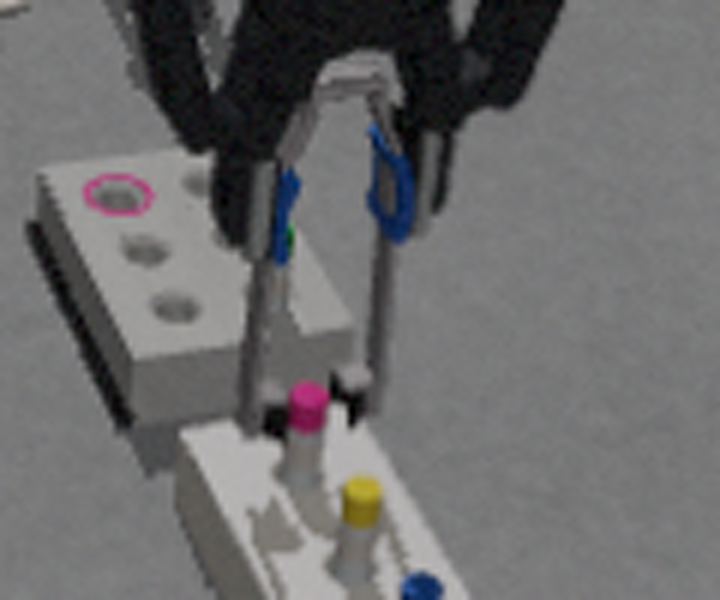

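Call:
drive_tool([
  [0,0,0.05],
  [0,0,0.05],
  [0,0,0.05],
  [0,0,0.05],
  [0,0,0.05],
  [0,0,0.05],
  [0,0,0.05],
  [0,0,0.05],
], turn=[0,0,0,0,0,0,0,0], claw=[50,49,48,47,46,44,44,44], grip_force=30)

```text
time_s: 11.85
tcp_pos: [0.5949, -0.1474, 0.1155]
ee_rot: [0.0, 0.691, 0.723, -0.0]
wrist_force: [-0.5, 0.2, 0.4]
grip_width: 0.456
```

```bash
python3 - <<'E'
from h import *
rel([.5943,-.1501,.1148],2.6)
p=arm.snapshot("wrist");save(p,"w11.png",(200,130,360,280),5)
E
```

```text
t 11.85 tcp [ 0.5949 -0.1474  0.1155] yawY 2.57 dp_cm [-0.26 -0.08  0.07] turn -0.02830942251321744 q7 0.416 F [-0.48  0.23  0.43] T [ 0.     0.055 -0.047] gw 0.4563
```

View pics/w11.png

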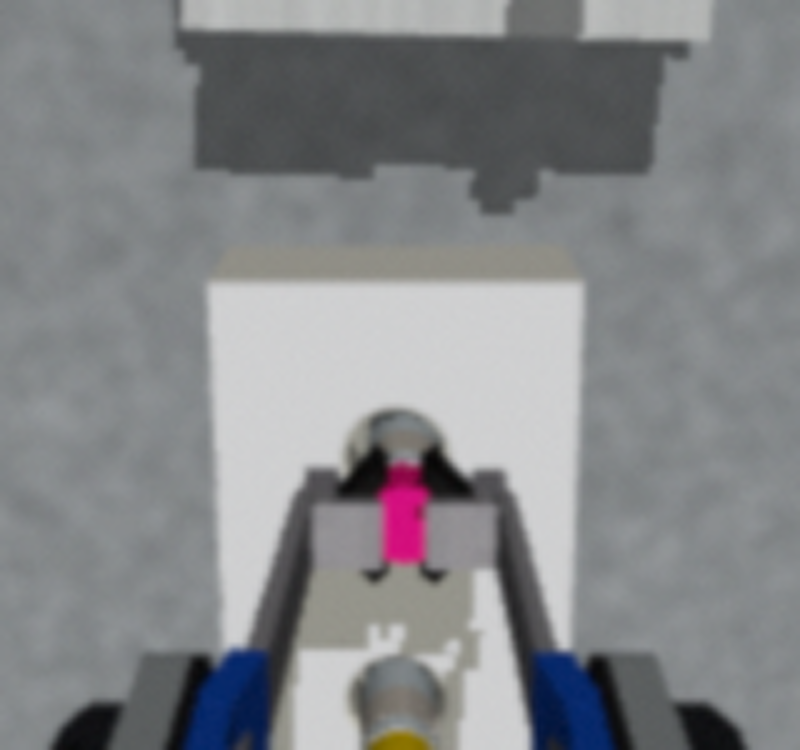

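Call:
drive_tool([
  [0,0,-0.5],
  [0,0,-1.5],
  [0,0,-3],
  [0,0,-5],
  [0,0,-7],
  [0,0,-8],
  [0,0,-8],
  [0,0,-8],
], turn=[0,0,0,0,0,0,0,0], claw=[44,44,44,44,44,44,44,44])

```text
time_s: 12.7
tcp_pos: [0.5947, -0.1472, 0.195]
ee_rot: [0.0, 0.691, 0.723, -0.0]
wrist_force: [0.2, 0.3, -1.3]
grip_width: 0.461
```

```bash
python3 - <<'E'
from h import *
rel([.5784,.0085,.185],45)
p=arm.snapshot("wrist");save(p,"w12.png",(240,130,340,280),5)
W=cloud(p);I=p["image"].astype(int)
m=(I[...,0]-I[...,1]>70)&(abs(W[...,2]-.03)<.006)
print(m.sum(),W[m].mean(0),cv2.minAreaRect((W[m][:,:2]*1000).astype(np.float32)),cv2.fitEllipse((W[m][:,:2]*1000).astype(np.float32)))
save(p,"w12b.png",(200,0,340,60),5)
q=arm.snapshot("side");save(q,"s12.png",(300,180,420,300),5)
E
```

```text
t 12.7 tcp [ 0.5947 -0.1472  0.195 ] yawY 2.58 dp_cm [15.63 -0.92  0.99] turn -42.42454107627739 q7 0.396 F [ 0.16  0.33 -1.35] T [ 0.086 -0.001  0.034] gw 0.4606
251 [0.57979668 0.0106096  0.03009215] ((579.5862426757812, 10.373865127563477), (24.606191635131836, 24.86795425415039), 3.099963665008545) ((579.9395141601562, 10.336967468261719), (23.06561851501465, 23.4207820892334), 11.067630767822266)
```

View pics/w12.png

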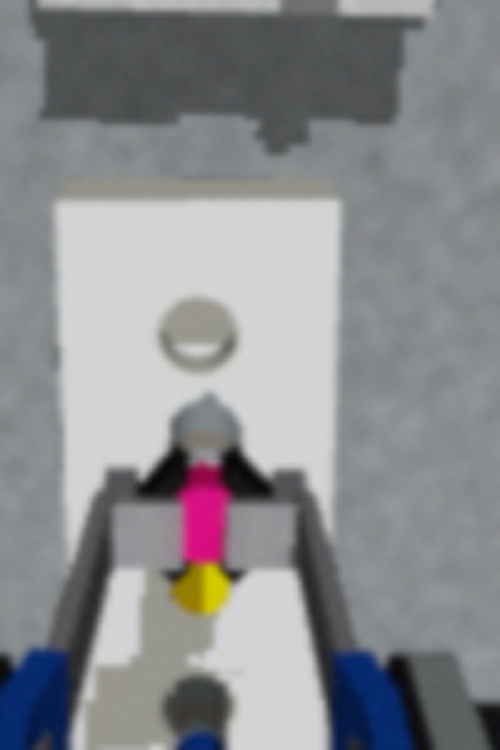

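View pics/s12.png

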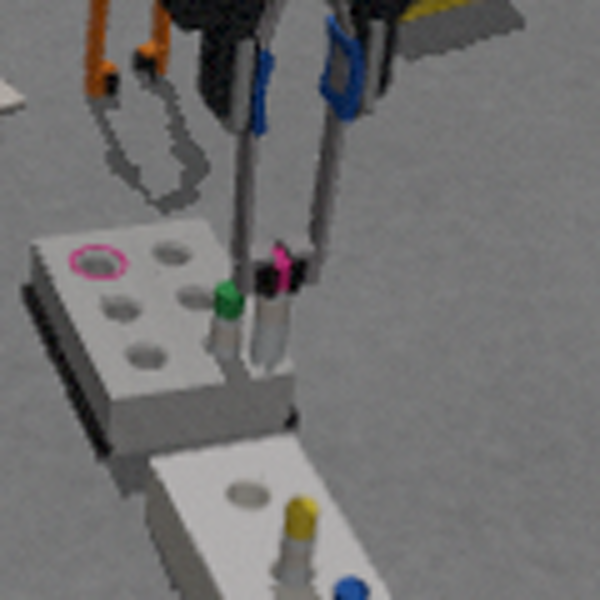

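View pics/w12b.png

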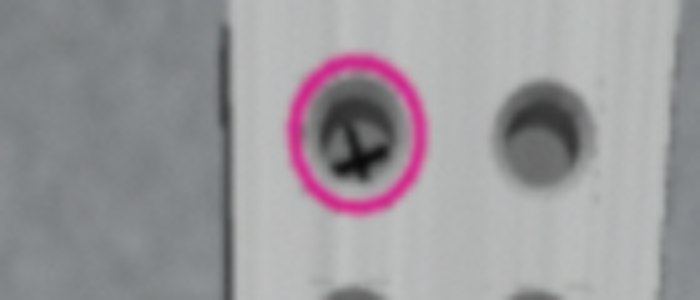

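Call:
drive_tool([
  [0.5,0,0],
  [2,-0.1,0],
  [4.5,-0.2,0],
  [7.5,-0.4,0],
  [10.5,-0.6,0],
  [13,-0.7,0],
  [15,-0.9,0.5],
  [15.9,-0.9,2],
  [15.9,-0.9,3.5],
  [15.9,-0.9,4.4],
  [15.9,-0.9,4.4],
  [15.9,-0.9,4.4],
], turn=[0,1,2,3,4,5,6,7,7,7,7,7], claw=[44,44,44,44,44,44,44,44,44,44,44,44])

```text
time_s: 14.0
tcp_pos: [0.5785, 0.0109, 0.1509]
ee_rot: [-0.0, 0.734, 0.679, -0.0]
wrist_force: [0.2, 0.5, 0.5]
grip_width: 0.452
```

```bash
python3 - <<'E'
from h import *
rel([.5785,.0115,.146],-4.4)
p=arm.snapshot("wrist");save(p,"w13.png",(230,160,330,250),8)
W=cloud(p);I=p["image"].astype(int)
m=(I[...,0]-I[...,1]>70)&(abs(W[...,2]-.03)<.006)
print("ring",m.sum(),W[m].mean(0),cv2.fitEllipse((W[m][:,:2]*1000).astype(np.float32)))
V=W.reshape(-1,3); c=(.5785,.0115)
k=(np.hypot(V[:,0]-c[0],V[:,1]-c[1])<.035)&(V[:,2]>.04)&(V[:,2]<.12)
q=V[k]
for z in np.arange(.045,.118,.004):
    r=q[abs(q[:,2]-z)<.002]
    if len(r)>2: print(round(z,3),len(r),r.min(0).round(4),r.max(0).round(4))
s=arm.snapshot("side");save(s,"s13.png",(280,180,380,270),7)
s=arm.snapshot("scene");save(s,"c13.png",(240,180,350,290),7)
E
```

```text
t 14.0 tcp [0.5785 0.0109 0.1509] yawY -4.45 dp_cm [ 0.06 -0.    0.49] turn -0.047825415780906155 q7 0.092 F [0.22 0.48 0.5 ] T [-0.011 -0.003 -0.005] gw 0.4515
ring 181 [0.58023193 0.01313197 0.02990783] ((579.5010375976562, 4.475409507751465), (22.72088050842285, 39.54976272583008), 173.76873779296875)
0.049 3 [0.5795 0.0148 0.0499] [0.5813 0.0156 0.0501]
0.053 7 [0.5742 0.0122 0.0532] [0.5854 0.0157 0.0549]
0.057 20 [0.5742 0.0099 0.0552] [0.5859 0.0157 0.059 ]
0.061 17 [0.5743 0.0125 0.0592] [0.5852 0.0158 0.0627]
0.065 26 [0.5744 0.0106 0.0631] [0.5859 0.0159 0.0668]
0.069 16 [0.5744 0.0125 0.0676] [0.585  0.0157 0.0704]
0.073 18 [0.5763 0.0137 0.0711] [0.5842 0.0159 0.0745]
0.077 15 [0.5763 0.0149 0.0753] [0.5834 0.016  0.0789]
0.081 11 [0.5779 0.0151 0.0791] [0.5826 0.0158 0.0829]
0.085 31 [0.5651 0.0114 0.0836] [0.5937 0.0182 0.087 ]
0.089 69 [0.5654 0.0113 0.0871] [0.5944 0.0187 0.0909]
0.093 75 [0.5654 0.0025 0.091 ] [0.5948 0.0187 0.095 ]
0.097 255 [5.644e-01 4.000e-04 9.500e-02] [0.5944 0.0188 0.099 ]
0.101 434 [0.5639 0.0037 0.099 ] [0.5956 0.0169 0.1029]
0.105 22 [0.5634 0.0137 0.1035] [0.5959 0.0171 0.107 ]
0.109 45 [0.5638 0.0035 0.1071] [0.5957 0.0167 0.111 ]
0.113 28 [0.5635 0.0054 0.1111] [0.5959 0.0167 0.1149]
0.117 45 [0.5636 0.0041 0.115 ] [0.5957 0.017  0.1187]
```

View pics/w13.png

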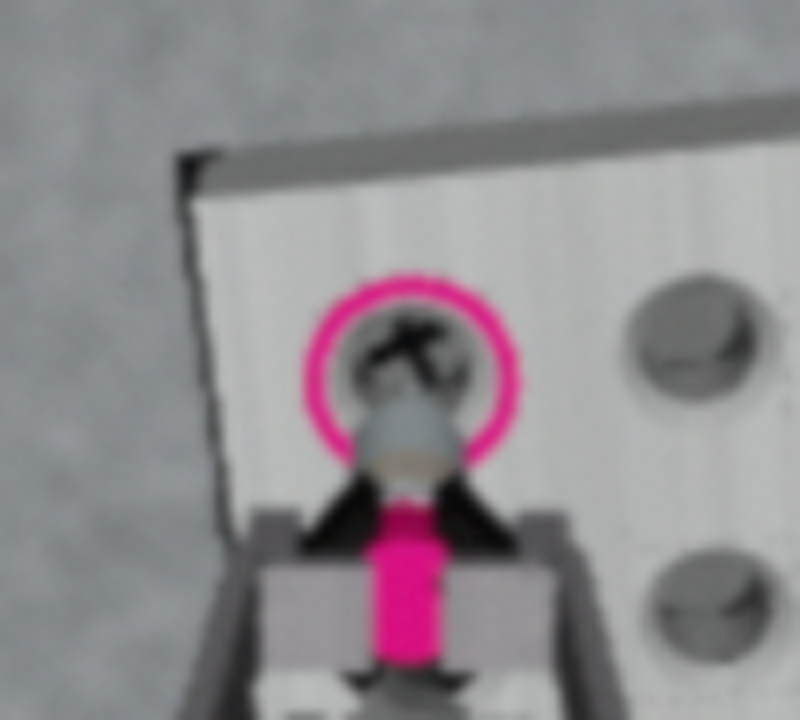

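View pics/s13.png

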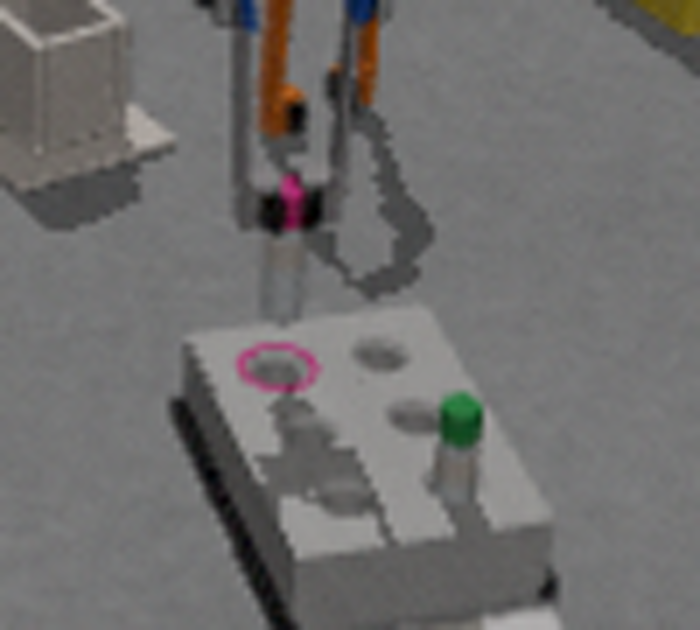

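View pics/c13.png

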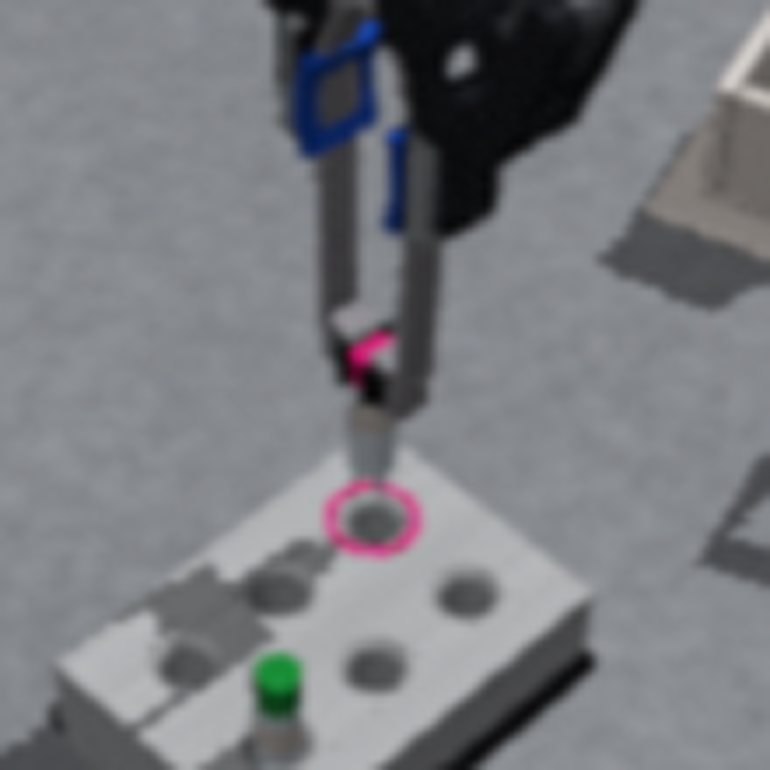

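```bash
python3 - <<'E'
from h import *
from scipy.optimize import least_squares
p=arm.snapshot("wrist")
W=cloud(p);I=p["image"].astype(int)
m=(I[...,0]-I[...,1]>60)&(abs(W[...,2]-.03)<.005)
P=W[m][:,:2]; P=P[P[:,1]>.0]
for _ in range(2):
    f=least_squares(lambda t:np.hypot(P[:,0]-t[0],P[:,1]-t[1])-t[2],[.58,.01,.0117],loss="soft_l1",f_scale=.001)
    r=np.hypot(P[:,0]-f.x[0],P[:,1]-f.x[1])-f.x[2]; P=P[abs(r)<.002]
print(len(P),f.x.round(5),r.std())
V=W.reshape(-1,3)
k=(np.hypot(V[:,0]-.58,V[:,1]-.0095)<.0075)&(V[:,2]>.05)&(V[:,2]<.08)
Q=V[k]
f=least_squares(lambda t:np.hypot(Q[:,0]-t[0],Q[:,1]-t[1])-.00625,[.58,.0095],loss="soft_l1",f_scale=.0005)
print("vial",len(Q),f.x.round(5))
s=arm.snapshot("side")
W=cloud(s).reshape(-1,3)
k=(np.hypot(W[:,0]-.58,W[:,1]-.0095)<.012)&(W[:,2]>.05)&(W[:,2]<.08); Q=W[k]
f=least_squares(lambda t:np.hypot(Q[:,0]-t[0],Q[:,1]-t[1])-.00625,[.58,.0095],loss="soft_l1",f_scale=.0005); print("side vial",len(Q),f.x.round(5))
I=s["image"].reshape(-1,3).astype(int); k=(I[:,0]-I[:,1]>40)&(abs(W[:,2]-.03)<.008)&(np.hypot(W[:,0]-.58,W[:,1]-.0095)<.02); P=W[k]
f=least_squares(lambda t:np.hypot(P[:,0]-t[0],P[:,1]-t[1])-t[2],[.58,.01,.0117]); print("side ring",len(P),f.x.round(5))
E
```

```text
190 [0.58015 0.01039 0.01159] 0.000889942441538538
vial 125 [0.57993 0.00957]
side vial 64 [0.57735 0.00931]
side ring 32 [0.57833 0.01067 0.01166]
```

Call:
drive_tool([
  [0.1,0.04,0.3],
  [0.1,0.04,0.8],
  [0.1,0.04,1.3],
  [0.1,0.04,1.7],
  [0.1,0.04,2.0],
  [0.1,0.04,2.2],
  [0.1,0.04,2.4],
  [0.1,0.04,2.4],
], turn=[0,0,0,0,0,0,0,0], claw=[44,44,44,44,44,44,44,44])

```text
time_s: 15.05
tcp_pos: [0.579, 0.012, 0.1268]
ee_rot: [-0.0, 0.734, 0.679, -0.0]
wrist_force: [0.7, 0.6, -0.6]
grip_width: 0.455
```

```bash
python3 - <<'E'
from h import *
rel([.579,.012,.1163],-4.4)
p=arm.snapshot("wrist");save(p,"w14.png",(230,160,330,250),8)
E
```

```text
t 15.05 tcp [0.579  0.012  0.1268] yawY -4.44 dp_cm [-0.    0.    1.05] turn -0.038161541986781344 q7 0.1 F [ 0.74  0.62 -0.55] T [-0.037 -0.02   0.038] gw 0.4554
```

View pics/w14.png

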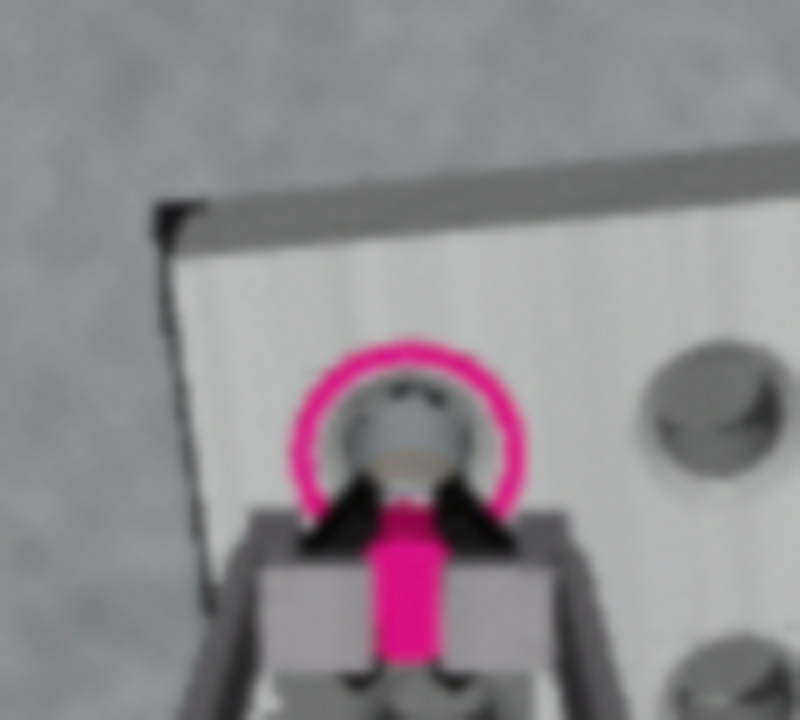

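Call:
drive_tool([
  [0,0,0.2],
  [0,0,0.4],
  [0,0,0.6],
  [0,0,0.8],
  [0,0,0.9],
  [0,0,0.9],
], turn=[0,0,0,0,0,0], claw=[44,44,44,44,44,44])

```text
time_s: 15.7
tcp_pos: [0.579, 0.012, 0.1178]
ee_rot: [-0.0, 0.734, 0.679, -0.0]
wrist_force: [0.5, -0.2, -0.6]
grip_width: 0.461
```

```bash
python3 - <<'E'
from h import *
for _ in range(2): rel([.579,.012,.1163],-4.4); arm.snapshot("side")
E
```

```text
t 15.7 tcp [0.579  0.012  0.1178] yawY -4.44 dp_cm [-0.    0.    0.15] turn -0.03708131123234182 q7 0.104 F [ 0.51 -0.16 -0.61] T [-0.052 -0.046  0.02 ] gw 0.4609
t 15.75 tcp [0.579 0.012 0.118] yawY -4.43 dp_cm [-0.   -0.    0.17] turn -0.03480126252028981 q7 0.104 F [-0.09 -1.12 -0.65] T [ 0.008  0.062 -0.089] gw 0.4569
```

Call:
drive_tool([
  [0,0,0.05],
  [0,0,0.1],
  [0,0,0.15],
  [0,0,0.15],
], turn=[0,0,0,0], claw=[44,44,44,44])

```text
time_s: 16.2
tcp_pos: [0.579, 0.012, 0.1165]
ee_rot: [0.0, 0.734, 0.679, -0.0]
wrist_force: [0.3, 0.1, -0.5]
grip_width: 0.46
```

Call:
drive_tool([
  [0,0,0.05],
  [0,0,0.1],
  [0,0,0.1],
], turn=[0,0,0], claw=[44,44,44])

```text
time_s: 16.5
tcp_pos: [0.579, 0.012, 0.1154]
ee_rot: [0.0, 0.734, 0.679, -0.0]
wrist_force: [-0.4, -0.5, -0.7]
grip_width: 0.457
```

Call:
drive_tool([
  [0,0,0.05],
  [0,0,0.1],
  [0,0,0.1],
], turn=[0,0,0], claw=[44,44,44])

```text
time_s: 16.8
tcp_pos: [0.579, 0.012, 0.1143]
ee_rot: [0.0, 0.734, 0.679, -0.0]
wrist_force: [-0.3, -1.1, -0.7]
grip_width: 0.463
```

```bash
python3 - <<'E'
from h import *
rel([.579,.012,.1163],-4.4)
s=arm.snapshot("side");save(s,"s15.png",(280,170,380,260),7)
rel([.579,.012,.1163],-4.4)
E
```

```text
t 16.8 tcp [0.579  0.012  0.1143] yawY -4.44 dp_cm [-0.   0.  -0.2] turn -0.03916222110341039 q7 0.105 F [-0.27 -1.06 -0.69] T [-0.011  0.014 -0.012] gw 0.4632
t 16.85 tcp [0.579  0.012  0.1144] yawY -4.44 dp_cm [-0.    0.   -0.19] turn -0.03950912651070837 q7 0.105 F [ 0.85 -0.18 -1.56] T [-0.012  0.024  0.036] gw 0.4607
```

View pics/s15.png

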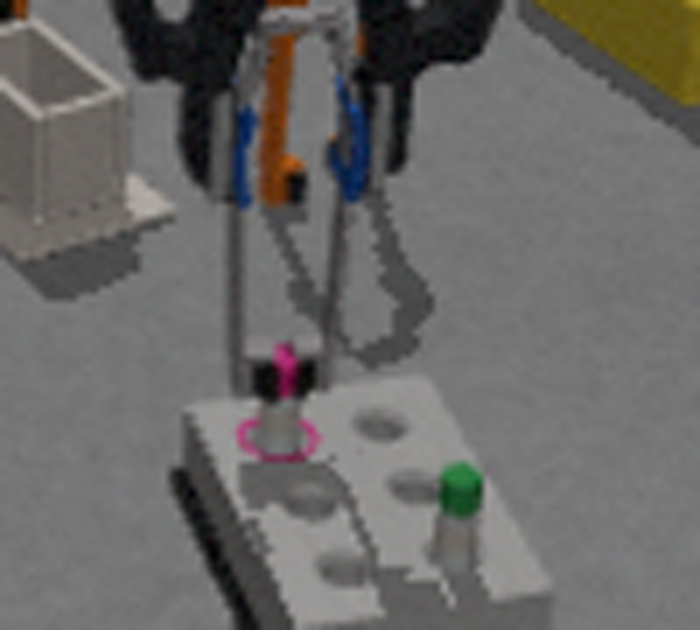

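Call:
drive_tool([
  [0,0,0.05],
  [0,0,0.1],
  [0,0,0.1],
], turn=[0,0,0], claw=[44,44,44])

```text
time_s: 17.15
tcp_pos: [0.579, 0.012, 0.1133]
ee_rot: [-0.0, 0.734, 0.679, -0.0]
wrist_force: [0.0, -0.2, -0.2]
grip_width: 0.461
```

```bash
python3 - <<'E'
from h import *
rel([.579,.012,.1163],-4.4)
s=arm.snapshot("wrist");save(s,"w16.png",(200,130,360,280),5)
rel([.579,.012,.1163],-4.4)
W=cloud(s).reshape(-1,3);I=s["image"].reshape(-1,3).astype(int)
k=(I[:,0]-I[:,1]>60)&(np.hypot(W[:,0]-.58,W[:,1]-.0105)<.0075)&(W[:,2]>.04)
print(np.percentile(W[k,2],[5,25,50,75,95]).round(4))
k=(np.hypot(W[:,0]-.58,W[:,1]-.0105)<.02)&(W[:,2]>.04)&(I[:,0]-I[:,1]<20)&(I.sum(1)>250)
print(np.percentile(W[k,2],[5,25,50,75,95]).round(4))
E
```

```text
t 17.15 tcp [0.579  0.012  0.1133] yawY -4.44 dp_cm [-0.   0.  -0.3] turn -0.038358341739126445 q7 0.105 F [ 0.03 -0.17 -0.2 ] T [-0.006 -0.025  0.018] gw 0.4605
t 17.2 tcp [0.579  0.012  0.1133] yawY -4.44 dp_cm [-0.   0.  -0.3] turn -0.03776505034957722 q7 0.105 F [-0.23 -0.61 -1.01] T [-0.045  0.014 -0.047] gw 0.4574
[0.053  0.0584 0.0592 0.0598 0.0631]
[0.0626 0.15   0.1771 0.1778 0.1785]
```

View pics/w16.png

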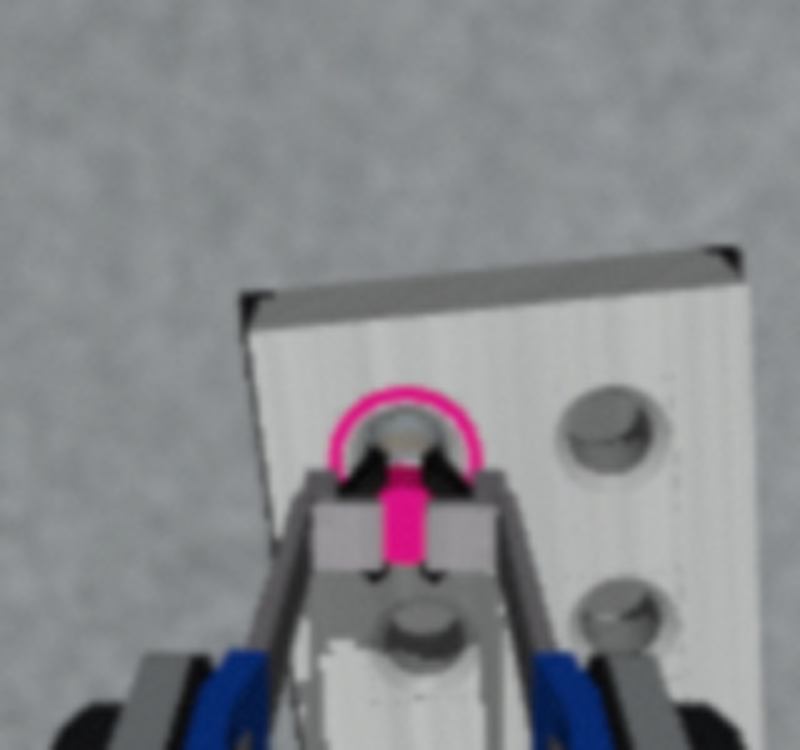

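Call:
drive_tool([
  [0,0,0.03],
  [0,0,0.06],
  [0,0,0.06],
], turn=[0,0,0], claw=[44,44,44])

```text
time_s: 17.5
tcp_pos: [0.579, 0.012, 0.1127]
ee_rot: [0.0, 0.734, 0.679, -0.0]
wrist_force: [-0.6, 0.8, -0.2]
grip_width: 0.457
```

Call:
drive_tool([
  [0,0,0.03],
  [0,0,0.05],
  [0,0,0.05],
], turn=[0,0,0], claw=[44,44,44])

```text
time_s: 17.8
tcp_pos: [0.5791, 0.012, 0.1124]
ee_rot: [0.0, 0.734, 0.679, -0.0]
wrist_force: [0.1, -0.3, 4.2]
grip_width: 0.456
```

```bash
python3 - <<'E'
from h import *
rel([.579,.012,.1163],-4.4)
for n in("scene","side","wrist"):
    p=arm.snapshot(n); W=cloud(p).reshape(-1,3);I=p["image"].reshape(-1,3).astype(int)
    for nm,c,col in(("pink",(.579,.0105),(0,1)),("green",(.614,-.058),(1,0)),("yel",(.597,-.195),(0,2)),("blue",(.599,-.241),(2,0))):
        k=(I[:,col[0]]-I[:,col[1]]>50)&(np.hypot(W[:,0]-c[0],W[:,1]-c[1])<.009)&(W[:,2]>.04)
        if k.sum()>3: print(n,nm,k.sum(),np.percentile(W[k,2],[50,75,90,97]).round(4),W[k].mean(0).round(4))
    if n=="side": save(p,"s17.png",(280,170,380,260),7)
E
```

```text
t 17.8 tcp [0.5791 0.012  0.1124] yawY -4.44 dp_cm [-0.   -0.01 -0.39] turn -0.03996731834584466 q7 0.106 F [ 0.05 -0.28  4.18] T [-0.11   0.083 -0.016] gw 0.4563
scene pink 25 [0.0589 0.0606 0.0615 0.0637] [0.5781 0.0084 0.0592]
scene green 40 [0.0597 0.0601 0.0612 0.0616] [ 0.6156 -0.0581  0.0591]
scene yel 57 [0.0617 0.0623 0.0631 0.0643] [ 0.5985 -0.1958  0.0608]
scene blue 54 [0.0617 0.0625 0.0632 0.0639] [ 0.6002 -0.2407  0.0608]
side pink 18 [0.0576 0.0585 0.0595 0.0597] [0.5783 0.0075 0.0561]
side green 25 [0.0574 0.0584 0.0592 0.0596] [ 0.6129 -0.0597  0.0567]
side yel 45 [0.0582 0.0615 0.0628 0.0639] [ 0.594  -0.1976  0.0581]
side blue 44 [0.0595 0.0614 0.0619 0.0622] [ 0.5964 -0.2429  0.0584]
wrist pink 180 [0.0584 0.0591 0.0604 0.0627] [0.5799 0.012  0.0579]
```

View pics/s17.png

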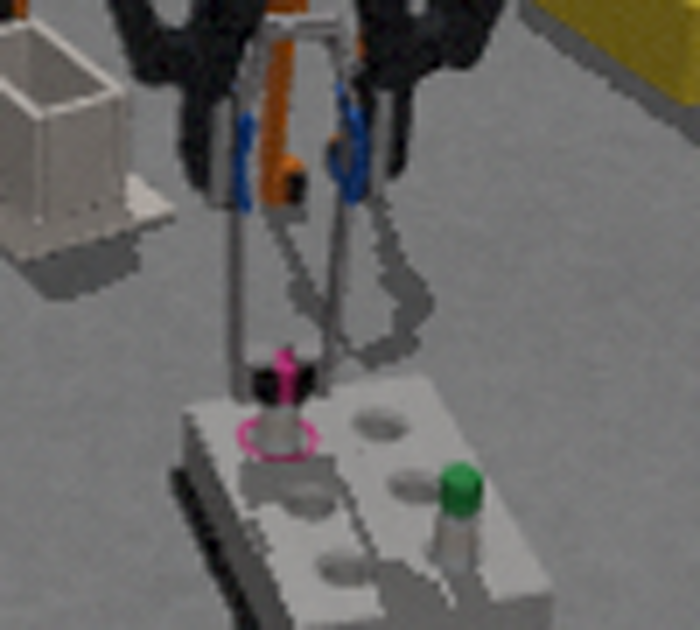

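Call:
drive_tool([
  [0,0,-0.02],
  [0,0,-0.02],
  [0,0,-0.02],
  [0,0,-0.02],
  [0,0,-0.02],
  [0,0,-0.02],
], turn=[0,0,0,0,0,0], claw=[46,48,50,52,52,52])

```text
time_s: 18.55
tcp_pos: [0.5791, 0.012, 0.1125]
ee_rot: [0.0, 0.734, 0.679, -0.0]
wrist_force: [-0.9, 0.4, -0.2]
grip_width: 0.518
```

```bash
python3 - <<'E'
from h import *
rel([.579,.012,.1163],-4.4)
s=arm.snapshot("wrist");save(s,"w18.png",(200,130,360,280),5)
W=cloud(s).reshape(-1,3);I=s["image"].reshape(-1,3).astype(int)
k=(I[:,0]-I[:,1]>60)&(np.hypot(W[:,0]-.58,W[:,1]-.0105)<.0075)&(W[:,2]>.04)
print(k.sum(),np.percentile(W[k,2],[5,25,50,75,95]).round(4),W[k].mean(0))
E
```

```text
t 18.55 tcp [0.5791 0.012  0.1125] yawY -4.44 dp_cm [-0.   -0.01 -0.38] turn -0.03944716272432913 q7 0.106 F [-0.93  0.36 -0.17] T [-0.007  0.006 -0.014] gw 0.5177
275 [0.0505 0.0572 0.0583 0.0587 0.0593] [0.58024067 0.01188212 0.05716292]
```

View pics/w18.png

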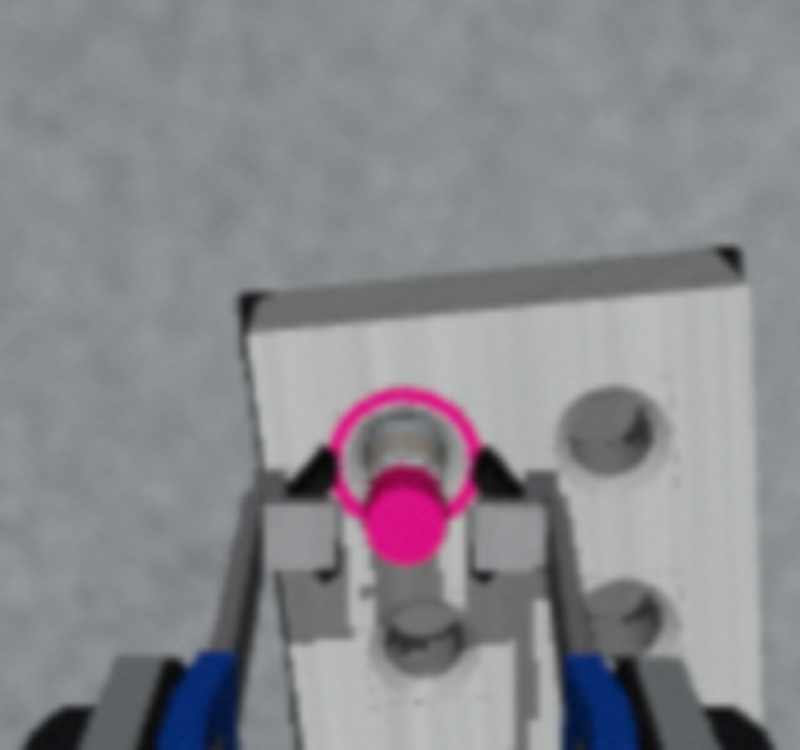

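Call:
drive_tool([
  [0,0,-0.5],
  [0,0,-1.5],
  [0,0,-3],
  [0,0,-5],
  [0,0,-7],
  [0,0,-8],
  [0,0,-8],
], turn=[0,0,0,0,0,0,0], claw=[51.5,51.5,51.5,51.5,51.5,51.5,51.5])

```text
time_s: 19.3
tcp_pos: [0.5796, 0.012, 0.1939]
ee_rot: [0.001, 0.734, 0.679, 0.001]
wrist_force: [-0.1, -0.7, -0.5]
grip_width: 0.517
```

```bash
python3 - <<'E'
from h import *
rel([.5493,.2222,.1816],107.5)
for n in("scene","side","wrist"):
    p=arm.snapshot(n); W=cloud(p).reshape(-1,3);I=p["image"].reshape(-1,3).astype(int)
    for nm,c,col in(("pink",(.579,.0105),(0,1)),("green",(.614,-.058),(1,0))):
        k=(I[:,col[0]]-I[:,col[1]]>50)&(np.hypot(W[:,0]-c[0],W[:,1]-c[1])<.012)&(W[:,2]>.035)
        if k.sum()>3: print(n,nm,k.sum(),np.percentile(W[k,2],[50,75,90,97]).round(4),W[k].mean(0).round(4))
    if n=="side": save(p,"s19.png",(280,150,380,260),7)
    if n=="wrist": save(p,"w19.png",(200,130,360,280),5)
E
```

```text
t 19.3 tcp [0.5796 0.012  0.1939] yawY -4.44 dp_cm [20.72 -4.65  1.22] turn 68.06371512157983 q7 0.074 F [-0.06 -0.75 -0.54] T [-0.006 -0.019  0.025] gw 0.5168
scene pink 48 [0.0591 0.06   0.0608 0.0616] [0.5809 0.0083 0.0617]
scene green 36 [0.0592 0.0603 0.0607 0.061 ] [ 0.6158 -0.0578  0.059 ]
side pink 33 [0.0569 0.0584 0.0594 0.0598] [0.5773 0.0069 0.0553]
side green 24 [0.0572 0.0589 0.0591 0.0597] [ 0.613  -0.0596  0.0568]
wrist pink 147 [0.0584 0.0588 0.0594 0.0597] [0.5803 0.0116 0.0575]
wrist green 31 [0.0577 0.0584 0.0587 0.0593] [ 0.6173 -0.0516  0.0564]
```

View pics/s19.png

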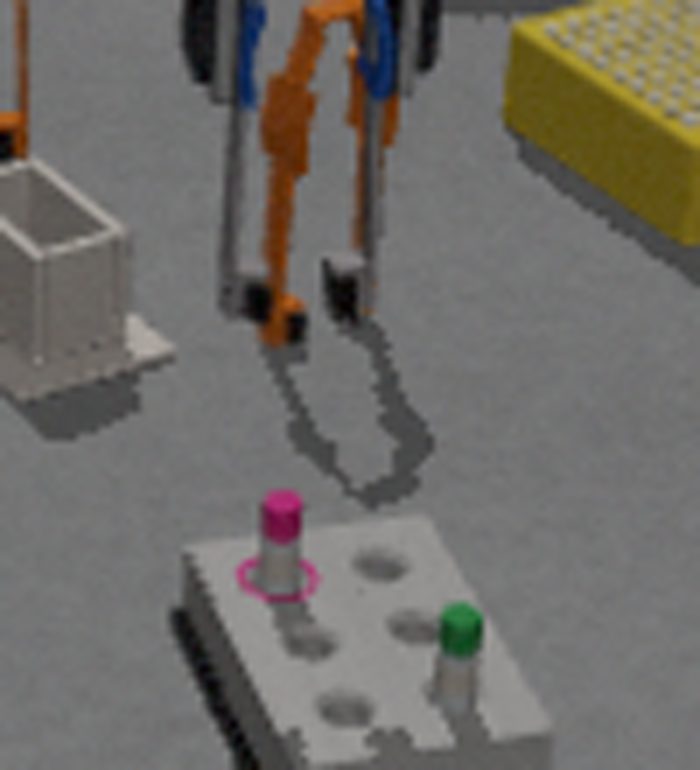

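View pics/w19.png

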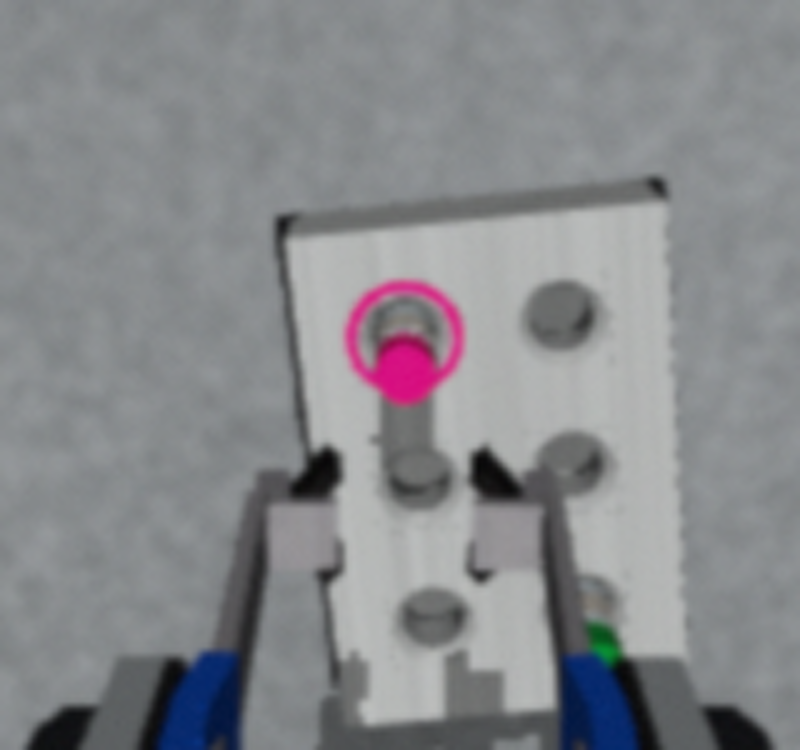

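Call:
drive_tool([
  [0.5,-0.1,0],
  [2,-0.4,0],
  [4,-0.9,0],
  [6,-1.3,0],
  [8,-1.8,0],
  [10,-2.2,0],
  [12,-2.7,0],
  [14,-3.1,0],
  [16,-3.6,0],
  [18,-4,0],
  [19.5,-4.4,0],
  [20.4,-4.6,0.2],
  [20.7,-4.6,0.5],
  [20.7,-4.6,1],
  [20.7,-4.6,1],
  [20.7,-4.6,1],
  [20.7,-4.6,1],
], turn=[-5,-13,-21,-29,-37,-45,-53,-61,-69,-77,-85,-93,-101,-109,-112,-112,-112], claw=[51.5,51.5,51.5,51.5,51.5,51.5,51.5,51.5,51.5,51.5,51.5,51.5,51.5,51.5,51.5,51.5,51.5])

```text
time_s: 21.15
tcp_pos: [0.5487, 0.2219, 0.1813]
ee_rot: [-0.001, -0.152, 0.988, -0.0]
wrist_force: [-0.8, -0.6, -0.6]
grip_width: 0.52
```

```bash
python3 - <<'E'
from h import *
rel([.5493,.2222,.0713],107.5)
p=arm.snapshot("wrist");save(p,"w20.png",(180,130,380,300),4)
W=cloud(p).reshape(-1,3)
c=np.array((.5492,.2222)); yd=np.array([-.301,.953]); xd=np.array([.953,.301])
q=W[:,:2]-c; a=q@yd; b=q@xd
r=(np.hypot(a,b)<.05)
k=r&(W[:,2]>.046)&(W[:,2]<.054)
print("rim",k.sum(),"y",a[k].min().round(4),a[k].max().round(4),"x",b[k].min().round(4),b[k].max().round(4))
for z in np.arange(.110,.135,.004):
    k=r&(abs(W[:,2]-z)<.002)&(abs(a)<.03)
    if k.sum()>3: print("jaw",round(z,3),k.sum(),"y",a[k].min().round(4),a[k].max().round(4),"x",b[k].min().round(4),b[k].max().round(4))
E
```

```text
t 21.15 tcp [0.5487 0.2219 0.1813] yawY 107.44 dp_cm [-8.0e-02  1.0e-02  1.1e+01] turn -0.05633863481344292 q7 1.237 F [-0.8  -0.6  -0.62] T [-0.036  0.003  0.003] gw 0.5203
rim 1096 y -0.032 0.0342 x -0.0197 0.0203
jaw 0.118 58 y -0.021 0.0226 x -0.0091 0.0073
jaw 0.122 64 y -0.0214 0.0223 x -0.0089 0.0072
jaw 0.126 94 y -0.0203 0.022 x -0.0089 0.0088
jaw 0.13 363 y -0.0213 0.0229 x -0.009 0.0079
jaw 0.134 122 y -0.0218 0.023 x -0.0061 0.0048
```

View pics/w20.png

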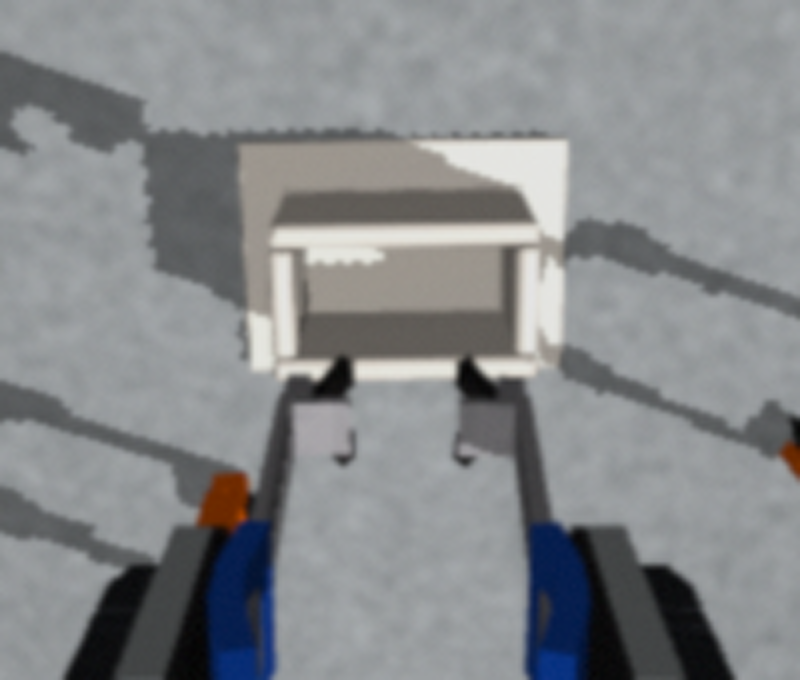

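Call:
drive_tool([
  [-0.05,0.05,1.5],
  [-0.05,0.05,4],
  [-0.05,0.05,6],
  [-0.05,0.05,8],
  [-0.05,0.05,9.5],
  [-0.05,0.05,10.3],
  [-0.05,0.05,10.7],
  [-0.05,0.05,10.9],
  [-0.05,0.05,10.9],
], turn=[0,0,0,0,0,0,0,0,0], claw=[51.5,51.5,51.5,51.5,51.5,51.5,51.5,51.5,51.5])

```text
time_s: 22.1
tcp_pos: [0.5491, 0.2227, 0.0728]
ee_rot: [-0.001, -0.152, 0.988, 0.0]
wrist_force: [-0.5, -0.3, -0.2]
grip_width: 0.517
```

```bash
python3 - <<'E'
from h import *
rel([.5493,.2222,.0713],107.5)
p=arm.snapshot("side");save(p,"s21.png",(250,120,320,210),8)
E
```

```text
t 22.1 tcp [0.5491 0.2227 0.0728] yawY 107.44 dp_cm [-0.   -0.05  0.15] turn -0.05933755649067507 q7 1.192 F [-0.47 -0.31 -0.21] T [ 0.007  0.019 -0.015] gw 0.5168
```

View pics/s21.png

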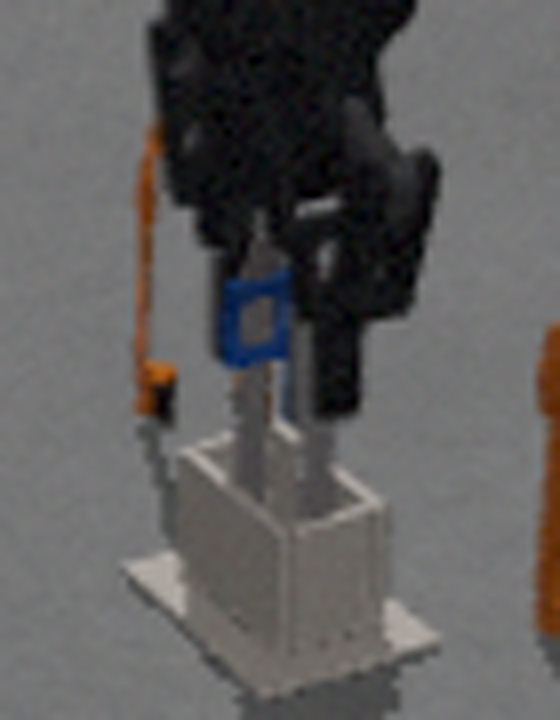

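Seated to within about 1.5 mm of the floor. I'll lower that last bit, then release.

Call:
drive_tool([
  [0,0,0.05],
  [0,0,0.1],
  [0,0,0.15],
  [0,0,0.15],
], turn=[0,0,0,0], claw=[51.5,51.5,51.5,51.5])

```text
time_s: 22.55
tcp_pos: [0.5492, 0.2227, 0.0715]
ee_rot: [-0.0, -0.152, 0.988, 0.0]
wrist_force: [0.5, 0.1, -1.2]
grip_width: 0.519
```

Call:
drive_tool([
  [0,0,0],
  [0,0,0],
  [0,0,0],
  [0,0,0],
  [0,0,0],
  [0,0,0],
  [0,0,0],
], turn=[0,0,0,0,0,0,0], claw=[53,56,60,65,70,75,75])

```text
time_s: 23.25
tcp_pos: [0.5492, 0.2227, 0.0715]
ee_rot: [-0.0, -0.152, 0.988, 0.0]
wrist_force: [-0.7, -0.8, 0.3]
grip_width: 0.753
```

```bash
python3 - <<'E'
from h import *
rel([.5493,.2222,.0713],107.5)
p=arm.snapshot("wrist");save(p,"w22.png",(130,100,430,330),2.6)
E
```

```text
t 23.25 tcp [0.5492 0.2227 0.0715] yawY 107.44 dp_cm [ 0.   -0.05  0.02] turn -0.05656618788144385 q7 1.191 F [-0.71 -0.81  0.33] T [0.007 0.011 0.01 ] gw 0.7526
```

View pics/w22.png

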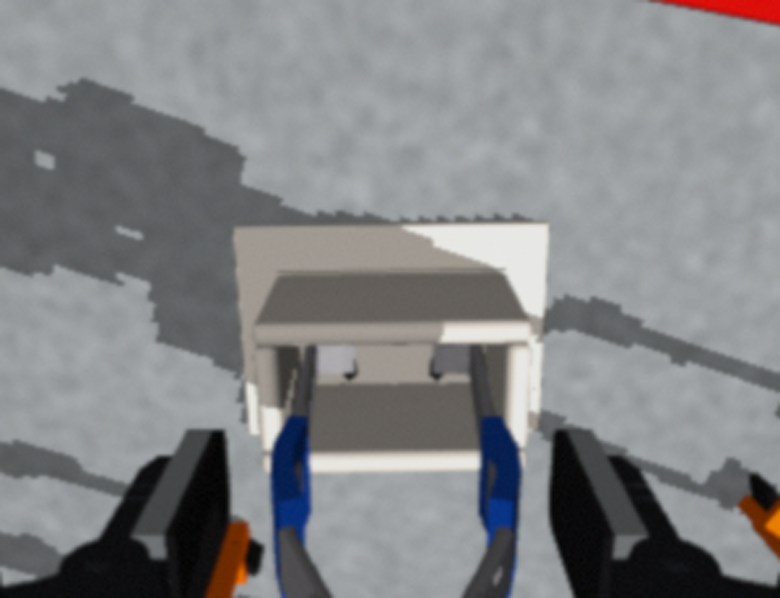

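Both fingers are clear of the grips and the tongs are standing. I'll retreat straight up.

Call:
drive_tool([
  [0,0,-1],
  [0,0,-3],
  [0,0,-6],
  [0,0,-9],
  [0,0,-12],
  [0,0,-15],
  [0,0,-17],
  [0,0,-17],
  [0,0,-17],
], turn=[0,0,0,0,0,0,0,0,0], claw=[75,75,75,75,75,75,75,75,75])

```text
time_s: 24.2
tcp_pos: [0.5492, 0.2226, 0.2418]
ee_rot: [-0.0, -0.152, 0.988, 0.0]
wrist_force: [0.5, 0.3, -1.3]
grip_width: 0.747
```

```bash
python3 - <<'E'
from h import *
rel([.5493,.2222,.0713],107.5)
p=arm.snapshot("side");save(p,"s23.png",(230,110,410,330),2.7)
W=cloud(p).reshape(-1,3);k=(np.hypot(W[:,0]-.548,W[:,1]-.222)<.03)&(W[:,2]>.128)&(W[:,2]<.15);print(k.sum(),W[k].mean(0),W[k,2].max())
p=arm.snapshot("scene");save(p,"c23.png",(150,120,430,380),2.3)
p=arm.snapshot("wrist");save(p,"w23.png")
E
```

```text
t 24.2 tcp [0.5492 0.2226 0.2418] yawY 107.44 dp_cm [-0.   -0.05 17.05] turn -0.056730027785761195 q7 1.26 F [ 0.51  0.26 -1.28] T [ 0.022 -0.034  0.033] gw 0.7468
39 [0.546728   0.219924   0.13385843] 0.13758190814325766
```

View pics/s23.png

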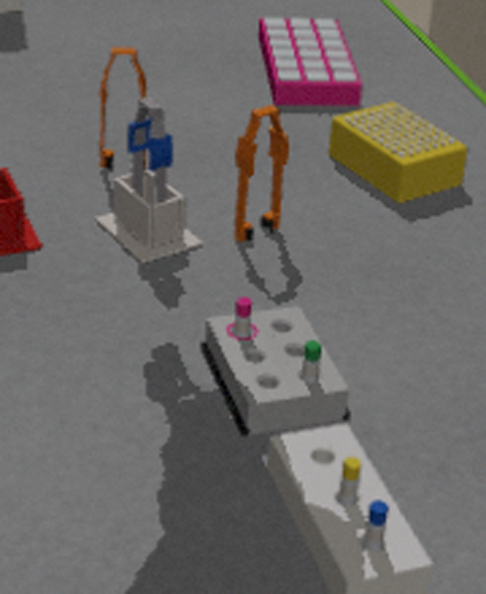

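View pics/c23.png

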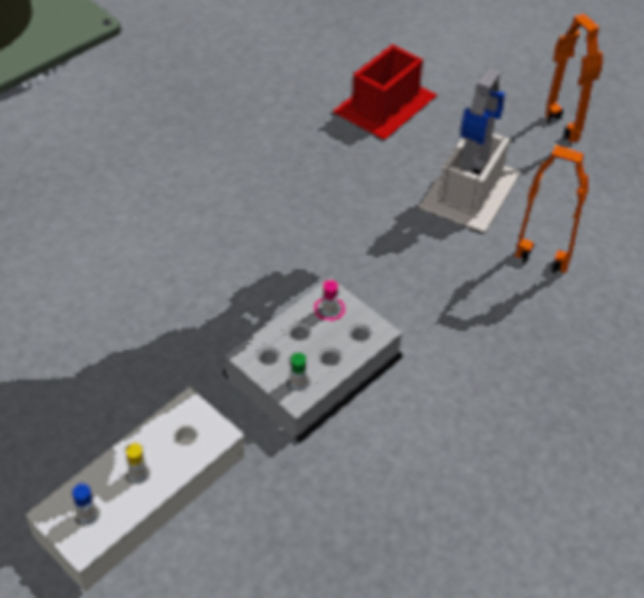

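View pics/w23.png

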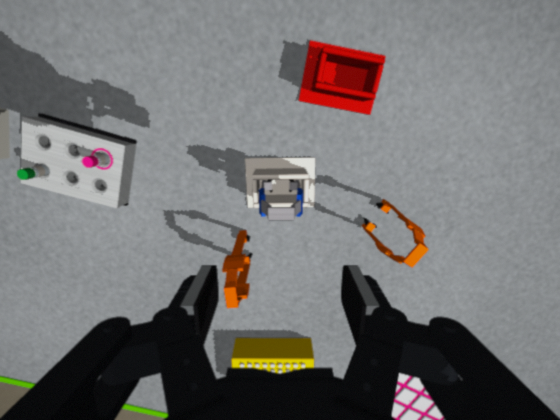

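```bash
python3 -c "
from bench import arm
print(arm.close_job())"
```

```text
the job is handed in; nothing more can be done
None
```

The job is handed in at about 24 s of the 64 s allowed. The pink-capped vial sits in the pink-ringed well, and the steel tongs stand upright in the white stand.

- **Turning:** The vial went straight down past where the ribs would have stopped it, so its foot matched them without a search turn. It met firm contact only at the fully-home depth, at about 4 N. I did not do a separate turn test of the lock.
- **Vial seated:** After letting go, all three cameras put the cap top at about 59–60 mm. Fully home is 59 mm, and standing on the ribs would be 63 mm. It is level with the green vial and about 3 mm below the vials in the tray.
- **Tongs back:** The bow top is at about 136 mm, as at the start. The gripper is open and about 0.1 m above them.
- **Other objects:** The blue, yellow and green vials, the orange tongs and the red stand look unmoved in the last pictures.
- **Disagreement:** The fingertips stood about 28 mm higher than the stated tool geometry gave, so my first close reached only the tops of the blue grips. I reopened, went lower by the camera depth readings and gripped again.

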